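# Tip the rinsed bottles off the scoop tray into the drawer

## Task

The three rinsed bottles on the scoop tray belong in the drawer of the low drawer unit: pull the drawer out nearly to its stop by its handle. Then lift the tray by its black grip, bring its open lip low over the inside of the open drawer and tip it so that all three bottles slide in, without the gripper touching them. Finally set the empty tray down flat on the table top and let go; leave the other loose things on the table where they are.

Things in the scene. Friction and masses are not known exactly. Their poses are not given: they have to be found in the camera images.
- drawer_unit: low light-grey sheet-steel drawer unit standing on the table, fixed, 190 deep (x) x 270 wide (y) x 98 mm high, one drawer over its whole front. Origin under its centre on the table top; its front faces its own -x, z is up. A low rack of vials (about 110 x 200 mm) is fixed on the rear of its top, from 30 mm ahead of the unit's centre to its back edge, rising 40 mm above the top.
- drawer (a joint): how far the drawer is pulled out along the unit's -x (m): 0 shut, 0.135 at the stop; about 1.5 N of friction and light damping, stays where it is left, no latch. At the start it is shut or up to 25 mm ajar.
- drawer_handle (a point): middle of the drawer's bow handle: a round rod of 10 mm diameter along the unit's y, 100 mm long, 73 mm above the table (25 mm below the unit's top), its centre 40 mm in front of the white drawer front and fixed to it at both ends. Moves with the drawer; axes as the unit's.
- drawer_floor (a point): centre of the drawer's inner floor, 17 mm above the table; moves with the drawer; axes as the unit's. The inside is 166 mm (x) x 242 mm (y), its side walls 64 mm high above the floor, the white front panel (12 mm thick, outside the -x wall) to 74 mm above the floor, that is 91 mm above the table. With the drawer fully out, the front 131 mm of the inside lie open in front of the unit.
- tray: loose aluminium scoop tray, 200 long (x) x 120 mm wide (y), floor 3 mm thick, 260 g. Origin under the centre of its floor. Low rims: sides 28 mm and back (-x end) 36 mm high; the +x end has no rim and is the lip over which things slide off. A steel strap (26 mm wide) rises outside the back and carries a black grip that overhangs the middle of the tray. Centre of mass near the middle. Bottles standing on it start to slide or topple at a slope of about 25 to 36 degrees.
- tray_grip (a point): centre of the tray's black grip: a rounded bar, 112 mm long along the tray's x, 18 mm wide (y) and 26 mm high (z), its centre 118 mm above the tray's underside; the bottles' tops are below 75 mm. Axes as the tray's.
- tray_lip (a point): middle of the tray's open lip, on the floor's upper side: 100 mm along the tray's +x from its origin, 3 mm up. Axes as the tray's.
- bottle_a_mid (a point): middle (half height) of the tallest of the three small empty plastic bottles standing on the tray: round, 34 mm diameter, 71 mm high with its screw cap, 70 g; z along the bottle towards the cap.
- bottle_b_mid (a point): middle (half height) of the shortest of the three small empty plastic bottles standing on the tray: round, 34 mm diameter, 59 mm high with its screw cap, 70 g; z along the bottle towards the cap.
- bottle_c_mid (a point): middle (half height) of the middle one of the three small empty plastic bottles standing on the tray: round, 34 mm diameter, 63 mm high with its screw cap, 70 g; z along the bottle towards the cap.
- monitor_corner (a point): lower left corner of the dark monitor's screen, a fixed obstacle beyond the tray, never moved: the screen stands 50 to 390 mm above the table and runs from here (x = 0.73, y = 0.05 m) to x = 0.64 at its right end (y = -0.43); its foot is no nearer than x = 0.64. (Also fixed: a flat syringe, 14 mm high, at the table's front edge ahead of the drawer unit.)
- tape_roll: bystander: loose roll of tape lying on the table, 61 mm diameter, 19 mm high; origin under its centre.
- pipette: bystander: loose pipette lying on the table at the left edge, 251 x 44 x 29 mm; origin under its centre, its length along its own y.
- marker: bystander: loose marker pen lying on the table to the right of the tray, 144 x 22 x 15 mm; origin under its centre, its length along its own y.
- bottle_a: the same bottle as point bottle_a_mid; origin at the centre of its underside, z towards the cap.
- bottle_b: the same bottle as point bottle_b_mid; origin at the centre of its underside, z towards the cap.
- bottle_c: the same bottle as point bottle_c_mid; origin at the centre of its underside, z towards the cap.
There are look-alikes about, which are no part of the job. What is shaped like the bottle_c but turquoise is not meant.

How it is judged:
By the outcome, as a careful person would: the job done as asked, in the order asked, and still so for the second after the job is handed in, with the robot touching nothing.
It also fails if it takes over 61 s, if anything falls off the work surface, if the arm or the gripper's body presses on something with over 40 N, if the wrist force passes 120 N, or if a joint passes its speed limit or range.

## Robot

A 6-joint arm with a two-finger parallel gripper is mounted at the origin on a cart in front of the work surface, level with it; the furniture and walls round the work are solid. World frame = base frame: x ahead of the robot, y to its left, z up, the work surface at z = 0. Lengths are in m, angles in degrees, forces in N, time in s.
With the tool pointing down it reaches from about 0.325 to 0.925 m from the base axis. Payload 3.1 kg.
Tool frame: the origin (TCP) lies on the centre line of the jaws, within the pads' length; the fingertips stand 25 mm ahead of it and the grasp point (between the pads) lies 6 mm ahead of it; z points along the fingers, y is the line along which they close (so a half turn about z gives the same grasp; the last joint's range is limited). The gripper opens to 85 mm and grips with 20 to 120 N. Pads are 22 mm wide; open, the fingers measure 114 mm over their backs; the gripper's body (76 mm by 85 mm) begins 54 mm behind the grasp point. The pads swing forward as they close: fully open they stand 13 mm farther back than shut.
Start: joints at [-76.387, 12.427, 92.441, -0, 75.132, -6.429], TCP at [0.214, -0.587, 0.256] pointing down, gripper open.
Joint ranges: [-157.48, 157.48], [-44.54, 120.13], [17.64, 146.25], [-64.5, 244.5], [7.68, 150.69], [-147.95, 147.95]. Speed limits (degrees/s): [159.86, 159.86, 180, 180, 180, 180].

## Interface

Orientations are given as a 3x3 rotation matrix whose columns are the frame's x, y, z axes.
In Python, from bench import * gives the robot as it stands.
- The arm moves only by the tool arm_command, never from a script. Its argument "rows" is a list that holds one entry, the list of rows, each a list of 7 numbers: the shift along the world's x, y, z in units of 5 cm (1.0 is 5 cm), then the turn, a rotation vector about the world's x, y, z in units of 0.08 rad (1.0 is 0.08 rad), then the opening, from -1 (shut) to 1 (fully open). A call has 1 to 5 rows; each row shifts and turns the commanded pose from where the row before left it; what a row does not reach is not made up. A row lasts 1/10 s, in which the tool goes at most 50 mm and 8.59 degrees, less where a joint would pass 70% of its speed; a pose out of reach is approached as far as the arm can. A call with a number of a shift or a turn outside -1 to 1 is refused whole. A call with a gripper value outside its range is refused whole. The fingers move at their own pace and stop on an object; "force" is the grip in N (left out, the last holds). Time passes only in rows, so rows that do not move let the fingers close. It gives the time, the measured TCP pose, the force, the opening and the grip force at its end, in the units of the state.
- sense(): the state, without advancing time (a new reading comes with each control period).
- snapshot(name): name is "side" or "top"; returns a dict with "color" (480x640x3 uint8, red, green, blue), "z_map" (480x640 float32, m along the optical axis (not along the pixel's ray), 0 where there is no reading), "intrinsics" (3x3 intrinsics, pixels), "distortion" ([k1, k2, p1, p2, k3] as OpenCV has them; the pictures are not rectified), "position" and "orientation" of the camera in the world. Camera axes: x right, y down, z forward; pixel columns grow to the right and rows downward; lengths in m; the calibration is good to about 2 mm. A picture is of the moment at which its call begins.
- job_done(): hands the job in; it is judged then, once.
The state is a dict: "t": time; "joint_positions": joint angles; "qvel": joint speeds; "joint_torque": joint torques, N m; "ee_pos": TCP position; "eef_rot": TCP orientation; "wrist_force": force on the tool from outside, world axes, zero at the start; "moment": the same for the moment, N m; "gripper_width": opening from 0.0 (shut) to 1.0 (fully open); "grasp_force": force on a finger pad.
Only numpy, scipy, OpenCV 4.12 (cv2) and the standard library are available. Lean on these libraries where they do the work, as an engineer would, in place of code of your own. Each camera call takes 0.05 s, during which the arm holds its last target. There are 200 camera calls.

## Working session

There is one attempt and no reset: what is moved stays moved. The work goes in short steps, Python scripts to look and compute and a tool call to move; the robot and the scene stay as the last step left them, time stands still between calls to the robot, and variables do not carry over. Pictures are saved under pics/ and viewed, at most 10 in all, crops included, and the job is handed in when it is done.

Besides the shell and the picture viewer there is one more tool, called after ">>>" in YAML: its name, and indented under it one key for each argument. arm_command: Moves the arm, as the interface text tells. Its arguments: {"type":"object","properties":{"rows":{"type":"array"},"force":{"type":"number"}},"required":["rows"]}

```bash
mkdir -p pics; cat > h.py <<'E'
from bench import *
import numpy as np, cv2
def cam(n):
    s=snapshot(n); s={k:(np.array(v) if not isinstance(v,str) else v) for k,v in s.items()}
    s['R']=np.array(s['orientation']).reshape(3,3) if np.array(s['orientation']).size==9 else None
    return s
def cloud(s):
    h,w=s['z_map'].shape
    u,v=np.meshgrid(np.arange(w),np.arange(h))
    p=cv2.undistortPoints(np.stack([u,v],-1).reshape(-1,1,2).astype(np.float64),s['intrinsics'],s['distortion']).reshape(h,w,2)
    P=np.dstack([p,np.ones((h,w))])*s['z_map'][...,None]
    W=P@s['R'].T+s['position']; W[s['z_map']==0]=np.nan
    return W
def ray(s,u,v,z):
    p=cv2.undistortPoints(np.array([[[u,v]]],float),s['intrinsics'],s['distortion'])[0,0]
    d=s['R']@np.r_[p,1]; return s['position']+d*(z-s['position'][2])/d[2]
def proj(s,X):
    return cv2.projectPoints(np.atleast_2d(X).astype(float),cv2.Rodrigues(s['R'].T)[0],-s['R'].T@s['position'],s['intrinsics'],s['distortion'])[0].reshape(-1,2)
E
python3 - <<'E'
from h import *
for n in('top','side'):
    s=cam(n); print(n,s['position'],s['R'].round(2).tolist(),s['intrinsics'][0,0])
    cv2.imwrite(f'pics/{n}0.png',s['color'][...,::-1]); np.save(f'{n}0.npy',s,allow_pickle=True)
print(sense())
E
```

```text
top [ 0.33208717 -0.05582053  1.52701132] [[0.01, -0.99, 0.17], [-1.0, -0.01, 0.02], [-0.02, -0.17, -0.99]] 559.3009334633246
side [-0.04421747 -1.08608484  0.92794118] [[0.86, -0.27, 0.43], [-0.51, -0.49, 0.71], [0.01, -0.83, -0.56]] 544.9175543187621
{'t': 0.1, 'joint_positions': array([-7.63892254e+01,  1.24727838e+01,  9.25192373e+01, -1.72716008e-03,
        7.51344009e+01, -6.42785126e+00]), 'qvel': array([ 0.09948519, -0.03602223, -0.26129808,  0.03282837,  0.0527795 ,
        0.01775819]), 'joint_torque': array([-8.40331768e-05, -3.98075116e+01, -3.04969561e+01, -9.06190826e-05,
        4.13873015e-03,  1.71345408e-05]), 'ee_pos': array([ 0.21401664, -0.58648496,  0.25509547]), 'eef_rot': array([[ 9.39459233e-01,  3.42660253e-01, -5.47556994e-04],
       [ 3.42660621e-01, -9.39456827e-01,  2.13765796e-03],
       [ 2.18084263e-04, -2.19586873e-03, -9.99997565e-01]]), 'wrist_force': array([-0.28347467,  0.05928995,  0.6021916 ]), 'moment': array([0.00456848, 0.03513552, 0.00047033]), 'grasp_force': 0.0, 'gripper_width': 0.9979125959004825}
```

View pics/top0.png

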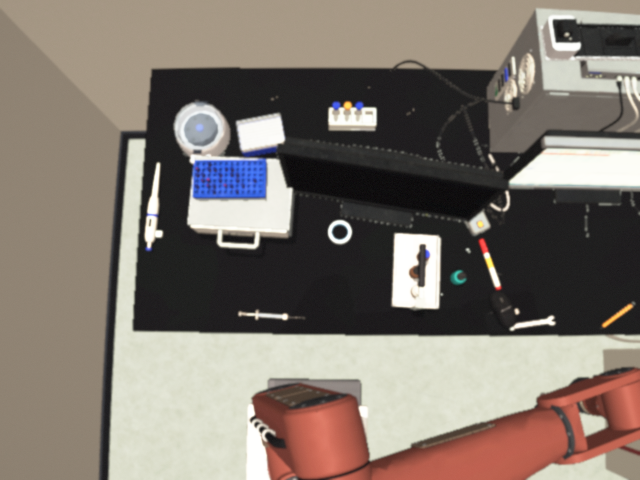

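View pics/side0.png

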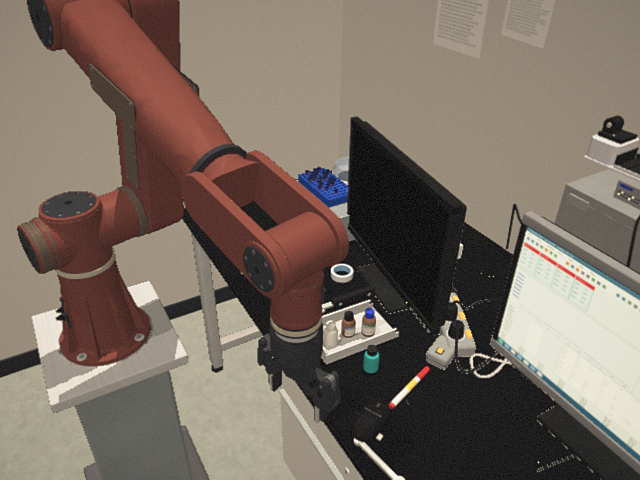

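The top view shows the drawer unit at (240,195) with its bow handle at (239,241). The tray is at (416,270) with the black grip at (422,265), the tape roll is at (340,232) and the turquoise decoy bottle is at (458,277). The side view shows three bottles on the tray at (330–370,325).

```bash
python3 - <<'E'
from h import *
s=np.load('top0.npy',allow_pickle=True).item(); W=cloud(s); c=s['color'].astype(int)
br=c.min(2)
def box(m,name):
    m=m.astype(np.uint8); n,l,st,ce=cv2.connectedComponentsWithStats(m)
    i=1+np.argmax(st[1:,4]); P=W[l==i]; P=P[~np.isnan(P[:,0])]
    r=cv2.minAreaRect(P[:,:2].astype(np.float32)); print(name,st[i],'z',np.percentile(P[:,2],[5,50,95]).round(3),'c',np.round(r[0],4),np.round(r[1],4),round(r[2],2)); return l==i,P
Z=W[...,2];X=W[...,0];Y=W[...,1]
reg=(X>.25)&(X<.9)&(Y>-.6)&(Y<.6)
box(reg&(Z>.085)&(Z<.112)&(Y>.1)&(X>.4),'unit top')
box(reg&(Z>.06)&(Z<.085)&(Y>.1)&(X<.6),'handle')
box(reg&(Z>.105)&(Z<.145)&(Y<0)&(Y>-.3)&(X<.6),'grip')
m,P=box(reg&(Z>-.02)&(Z<.15)&(br>120)&(Y<0)&(Y>-.3)&(X<.6),'tray')
box(reg&(Z>.008)&(Z<.03)&(Y<.12)&(Y>-.06)&(X<.6),'tape')
box(reg&(Z>.03)&(Z<.09)&(Y<-.2)&(Y>-.35)&(X<.6),'decoy')
crop=cv2.resize(s['color'][215:330,370:500],None,fx=5,fy=5,interpolation=2)
t=np.load('side0.npy',allow_pickle=True).item()
c2=cv2.resize(t['color'][250:400,290:420],None,fx=4,fy=4,interpolation=2)[:575]
cv2.imwrite('pics/crop.png',np.hstack([cv2.resize(crop,(400,354)),cv2.resize(c2,(400,354))])[...,::-1])
# tray height profile
for y in np.arange(-.27,-.08,.02):
  print(round(y,2),[round(float(np.nanmedian(np.r_[Z[(abs(Y-y)<.01)&(abs(X-x)<.01)],np.nan])),3) for x in np.arange(.30,.56,.02)])
E
```

```text
unit top [ 188  160   85   72 2842] z [0.091 0.098 0.104] c [0.7027 0.2093] [0.2197 0.1927] 89.49
handle [217 234  42  14 220] z [0.071 0.077 0.082] c [0.581  0.1875] [0.0357 0.1102] 0.78
grip [416 243  11  65 458] z [0.109 0.128 0.135] c [ 0.4907 -0.2878] [0.0241 0.1612] 89.43
tray [ 392  239   35   70 1773] z [-0.002  0.005  0.117] c [ 0.505  -0.2632] [0.0731 0.1895] 89.61
tape [264 314  23   5  71] z [0.009 0.012 0.02 ] c [0.3867 0.0889] [0.0111 0.0602] 0.77
decoy [410 265   9  13  91] z [0.035 0.05  0.069] c [ 0.5095 -0.2815] [0.0198 0.0317] 87.8
-0.27 [-0.754, -0.747, -0.004, -0.0, 0.001, -0.0, 0.033, 0.005, 0.006, 0.003, 0.008, 0.006, 0.003, 0.003]
-0.25 [-0.751, -0.753, -0.004, -0.0, 0.0, -0.001, 0.004, 0.003, 0.003, 0.003, 0.004, 0.004, 0.003, 0.002]
-0.23 [-0.751, -0.75, -0.004, 0.0, 0.001, -0.0, 0.003, 0.003, 0.004, 0.003, 0.003, 0.002, 0.002, 0.003]
-0.21 [-0.751, -0.748, -0.003, -0.0, -0.0, -0.0, 0.001, -0.0, 0.0, 0.0, 0.0, 0.0, 0.001, 0.001]
-0.19 [-0.75, -0.751, -0.004, -0.001, 0.0, -0.0, 0.001, 0.001, -0.0, -0.0, 0.0, 0.001, 0.0, -0.0]
-0.17 [-0.753, -0.75, -0.004, 0.001, 0.0, -0.0, -0.0, 0.0, -0.0, 0.0, 0.001, 0.001, -0.001, 0.0]
-0.15 [-0.747, -0.752, -0.004, 0.001, -0.0, -0.0, 0.001, -0.0, -0.0, 0.0, -0.001, 0.0, 0.001, -0.001]
-0.13 [-0.75, -0.745, -0.003, -0.001, 0.001, -0.0, 0.001, -0.0, -0.002, 0.0, 0.001, 0.0, 0.0, -0.001]
-0.11 [-0.75, -0.753, -0.002, -0.001, 0.0, -0.0, 0.001, 0.001, -0.0, 0.0, 0.001, -0.001, 0.001, -0.001]
-0.09 [-0.75, -0.752, -0.005, 0.0, -0.0, -0.0, 0.0, -0.0, 0.0, 0.0, -0.001, 0.0, 0.001, 0.001]
```

View pics/crop.png

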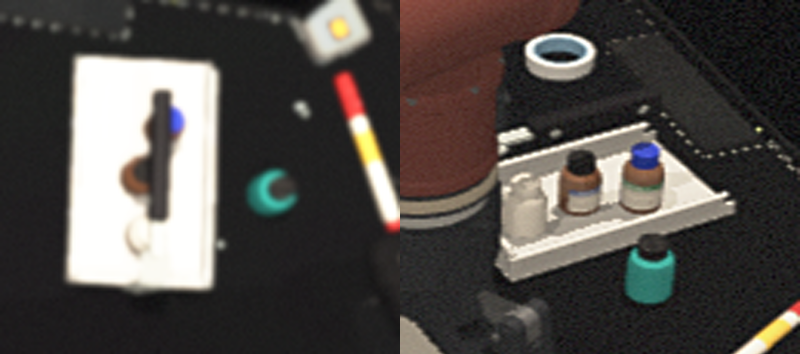

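```bash
python3 - <<'E'
from h import *
s=np.load('top0.npy',allow_pickle=True).item(); W=cloud(s); c=s['color'].astype(int)
Z=W[...,2];X=W[...,0];Y=W[...,1]; br=c.min(2)
def box(m,name):
    n,l,st,ce=cv2.connectedComponentsWithStats(m.astype(np.uint8))
    i=1+np.argmax(st[1:,4]); P=W[l==i]
    r=cv2.minAreaRect(P[:,:2].astype(np.float32)); print(name,st[i],'z',np.percentile(P[:,2],[5,50,95]).round(3),'c',np.round(r[0],4),np.round(r[1],4),round(r[2],2),'mean',P.mean(0).round(4)); return l==i
def pix(m,z,name):
    # colour mask -> polygon cast on plane z
    cs=max(cv2.findContours(m.astype(np.uint8),0,1)[0],key=cv2.contourArea)[:,0]
    P=np.array([ray(s,u,v,z)[:2] for u,v in cs],np.float32); r=cv2.minAreaRect(P)
    print(name,'c',np.round(r[0],4),np.round(r[1],4),round(r[2],2)); return P
A=(X>.3)&(X<.95)
u=A&(Z>.09)&(Z<.108)&(Y>0)&(Y<.5)
box(u,'unit top')
P=W[u]; print('front x by y',[(round(y,2),round(np.percentile(P[abs(P[:,1]-y)<.01,0],2),4)) for y in np.arange(.1,.33,.03)])
h=A&(Z>.06)&(Z<.085)&(Y>0)&(Y<.5)&(X<.6); box(h,'handle+front')
v,uu=np.nonzero(h); 
hm=np.zeros(h.shape,bool); hm[225:256,205:270]=(br[225:256,205:270]>110)
for row in range(226,252): print(row,''.join('#' if b>110 else '.' for b in br[row,205:300]), end='\n')
box(A&(Z>.1)&(Z<.145)&(Y<-.1)&(Y>-.45)&(X<.6),'grip+strap')
g=A&(Z>.1)&(Z<.145)&(Y<-.1)&(Y>-.45)&(X<.6)&(br<80); box(g,'grip'); pix(g,.128,'grip ray')
t=np.zeros(h.shape,bool); t[228:315,385:446]=br[228:315,385:446]>90
Pt=pix(t,.02,'tray');print(Pt.min(0),Pt.max(0))
box(A&(Z>.008)&(Z<.03)&(Y<.05)&(Y>-.15)&(X<.6),'tape')
box(A&(Z>.03)&(Z<.09)&(Y<-.38)&(Y>-.5)&(X<.6),'decoy')
for n,(a,b,e,f,z) in dict(cap_white=(285,300,405,420,.06)).items(): pass
E
```

```text
unit top [ 188  160  109   73 3852] z [0.092 0.098 0.103] c [0.7056 0.1758] [0.2821 0.1945] 87.35 mean [0.6687 0.1619 0.0979]
front x by y [(np.float64(0.1), np.float64(0.6102)), (np.float64(0.13), np.float64(0.6102)), (np.float64(0.16), np.float64(0.6127)), (np.float64(0.19), np.float64(0.6121)), (np.float64(0.22), np.float64(0.6141)), (np.float64(0.25), np.float64(0.6174)), (np.float64(0.28), np.float64(0.619)), (np.float64(0.31), np.float64(0.6208))]
handle+front [217 234  42  14 220] z [0.071 0.077 0.082] c [0.581  0.1875] [0.0357 0.1102] 0.78 mean [0.5754 0.1854 0.077 ]
226 ######################################################################################.........
227 #####################################################################################..........
228 #####################################################################################..........
229 #####################################################################################..........
230 #####################################################################################..........
231 ##############
[... 2025 characters left out ...]
........................................................
grip+strap [415 243  12  65 492] z [0.107 0.128 0.135] c [ 0.4906 -0.2893] [0.0242 0.1615] 87.97 mean [ 0.4905 -0.2888  0.1249]
grip [418 245   9  41 241] z [0.119 0.13  0.136] c [ 0.5146 -0.2909] [0.0187 0.1031] 88.31 mean [ 0.5155 -0.2884  0.1295]
grip ray c [ 0.5147 -0.2894] [0.0189 0.1025] 84.76
tray c [ 0.5126 -0.2948] [0.1377 0.2071] 87.68
[ 0.40937155 -0.36111733] [ 0.61688006 -0.22276196]
tape [332 239  16   4  45] z [0.011 0.019 0.024] c [ 0.5941 -0.0831] [0.0099 0.0409] 1.38 mean [ 0.5944 -0.0826  0.0188]
decoy [452 271  14  13 140] z [0.035 0.052 0.067] c [ 0.4946 -0.4019] [0.0332 0.0288] 11.68 mean [ 0.4942 -0.401   0.0524]
```

```bash
python3 - <<'E'
from h import *
s=np.load('top0.npy',allow_pickle=True).item(); W=cloud(s); br=s['color'].astype(int).min(2)
# handle rod: bright pixels in columns 223..253 rows 240..250
for z in (.073,.078):
  pts=[]
  for c in range(222,255):
    r=[v for v in range(238,251) if br[v,c]>110]
    pts.append(np.r_[ray(s,c,np.mean(r),z)[:2],len(r)])
  pts=np.array(pts); f=np.polyfit(pts[:,1],pts[:,0],1); print('rod x=',f,pts[:,1].mean(),pts[:,0].mean(),pts[:,2].mean())
print('ends y',ray(s,217,243,.073),ray(s,259,243,.073))
a=W[240:250,222:254].reshape(-1,3);a=a[a[:,2]>.06];print('depth',a.mean(0),len(a))
# panel outer edge (bright->dark) z .091 ; unit sides z .098
for c in (210,230,245,275):
  v=min(v for v in range(225,245) if br[v,c]<=110 or v==244); print(c,v,ray(s,c,v-.5,.091))
for r in(205,215,225):
  q=[c for c in range(175,310) if br[r,c]>90]; print(r,q[0],q[-1],ray(s,q[0]-.5,r,.098),ray(s,q[-1]+.5,r,.098))
for nm,(r,c) in dict(p=(211,228)).items(): pass
E
```

```text
rod x= [0.03406492 0.56353858] 0.18645665531675243 0.5698902094556093 5.636363636363637
rod x= [0.03406492 0.56274921] 0.18562352154742667 0.5690724612118475 5.636363636363637
ends y [0.57472039 0.24291743 0.073     ] [0.57588126 0.13064328 0.073     ]
depth [0.56932172 0.18682879 0.07679742] 123
210 233 [0.59957381 0.25913456 0.091     ]
230 233 [0.60005966 0.2058895  0.091     ]
245 235 [0.59509106 0.16596727 0.091     ]
275 236 [0.59319222 0.08690635 0.091     ]
205 188 292 [0.67197323 0.3217625  0.098     ] [0.67379306 0.04232588 0.098     ]
215 188 291 [0.64481598 0.32023044 0.098     ] [0.64689031 0.04436341 0.098     ]
225 188 290 [0.61784472 0.31873757 0.098     ] [0.62016668 0.0463935  0.098     ]
```

>>> arm_command:
  rows:
    - [[0.3,0.6,0,0,0,0.8,-0.3],[0.5,1,0,0,0,0.9,-0.3],[0.5,1,0,0,0,0.9,-0.3],[0.5,1,0,0,0,0.9,-0.3],[0.5,1,0,0,0,0.9,-0.3]]

```text
t: 0.6
ee_pos: [0.3189, -0.3762, 0.2557]
eef_rot: [[0.762, 0.647, -0.0], [0.647, -0.762, 0.001], [0.0, -0.001, -1.0]]
wrist_force: [0.6, -0.9, -0.7]
gripper_width: 0.351
grasp_force: 0.0
```

>>> arm_command:
  rows:
    - [[0.4,1,0,0,0,0.9,-0.3],[0.4,1,0,0,0,0.9,-0.3],[0.4,1,0,0,0,0.9,-0.3],[0.4,1,0,0,0,0.9,-0.3],[0.4,1,0,0,0,0.9,-0.3]]

```text
t: 1.1
ee_pos: [0.4116, -0.1441, 0.2561]
eef_rot: [[0.485, 0.874, 0.0], [0.874, -0.485, -0.0], [0.0, 0.0, -1.0]]
wrist_force: [1.0, -0.4, -0.6]
gripper_width: 0.348
grasp_force: 0.0
```

>>> arm_command:
  rows:
    - [[0.4,1,-0.2,0,0,0.9,-0.3],[0.4,1,-0.2,0,0,0.9,-0.3],[0.4,1,-0.2,0,0,0.9,-0.3],[0.4,1,-0.2,0,0,0.9,-0.3],[0.4,0.8,0,0,0,0.9,-0.3]]

```text
t: 1.6
ee_pos: [0.5032, 0.0789, 0.2177]
eef_rot: [[0.144, 0.99, -0.004], [0.99, -0.144, -0.0], [-0.001, -0.004, -1.0]]
wrist_force: [0.7, -0.7, 0.9]
gripper_width: 0.349
grasp_force: 0.0
```

>>> arm_command:
  rows:
    - [[0,0,0,0,0,0,-0.3],[0,0,0,0,0,0,-0.3]]

```text
t: 1.8
ee_pos: [0.5041, 0.0771, 0.2191]
eef_rot: [[0.146, 0.989, -0.002], [0.989, -0.146, -0.001], [-0.001, -0.002, -1.0]]
wrist_force: [0.1, -0.2, -0.0]
gripper_width: 0.35
grasp_force: 0.0
```

>>> arm_command:
  rows:
    - [[0.5,0.8,0,0,0,0.5,-0.3],[0.5,0.8,0,0,0,0.5,-0.3],[0.31,0.58,0,0,0,0.29,-0.3],[0,0,-0.5,0,0,0,-0.3],[0,0,-0.4,0,0,0,-0.3]]

```text
t: 2.3
ee_pos: [0.5706, 0.1844, 0.1746]
eef_rot: [[0.047, 0.999, 0.001], [0.999, -0.047, -0.0], [-0.0, 0.001, -1.0]]
wrist_force: [-1.0, 0.7, 0.1]
gripper_width: 0.35
grasp_force: 0.0
```

```bash
python3 - <<'E'
from h import *
o=sense();print(o['ee_pos'],o['eef_rot'].round(3).tolist(),o['wrist_force'])
a=snapshot('side');b=snapshot('top')
A=a['color'][120:420,150:450];B=cv2.resize(b['color'][140:290,160:310],(300,300))
cv2.imwrite('pics/p1.png',np.hstack([A,B])[...,::-1])
E
```

```text
[0.57058118 0.18440641 0.17457584] [[0.047, 0.999, 0.001], [0.999, -0.047, -0.0], [-0.0, 0.001, -1.0]] [-1.01717662  0.73497583  0.14411842]
```

View pics/p1.png

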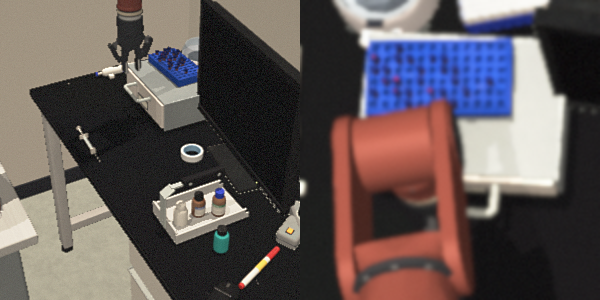

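The side view crop shows the gripper at (128,45) directly above the handle, which is at (138,97). The tray and its bottles are undisturbed. I'll descend and grip.

>>> arm_command:
  rows:
    - [[0,0,-0.5,0,0,0,-0.3],[0,0,-0.5,0,0,0,-0.3],[0,0,-0.5,0,0,0,-0.3],[0,0,-0.4,0,0,0,-0.3],[0,0,0,0,0,0,-0.3]]

```text
t: 2.9
ee_pos: [0.5685, 0.1835, 0.0782]
eef_rot: [[0.048, 0.999, -0.004], [0.999, -0.048, -0.001], [-0.001, -0.004, -1.0]]
wrist_force: [0.0, 0.2, -0.1]
gripper_width: 0.352
grasp_force: 0.0
```

>>> arm_command:
  force: 40
  rows:
    - [[0,0,0,0,0,0,-1],[0,0,0,0,0,0,-1],[0,0,0,0,0,0,-1],[0,0,0,0,0,0,-1]]

```text
t: 3.3
ee_pos: [0.5707, 0.1847, 0.0813]
eef_rot: [[0.046, 0.999, 0.001], [0.999, -0.046, -0.001], [-0.001, 0.001, -1.0]]
wrist_force: [-1.7, -3.2, 4.1]
gripper_width: 0.098
grasp_force: 39.3
```

>>> arm_command:
  rows:
    - [[-0.3,0.014,0,0,0,0,-1],[-0.5,0.023,0,0,0,0,-1],[-0.5,0.023,0,0,0,0,-1],[-0.5,0.023,0,0,0,0,-1],[-0.2,0.01,0,0,0,0,-1]]

```text
t: 3.8
ee_pos: [0.4701, 0.1895, 0.0813]
eef_rot: [[0.044, 0.999, 0.003], [0.999, -0.044, -0.001], [-0.001, 0.003, -1.0]]
wrist_force: [1.6, -5.3, 1.4]
gripper_width: 0.096
grasp_force: 41.1
```

>>> arm_command:
  rows:
    - [[-0.2,0.01,0,0,0,0,-1],[-0.1,0,0,0,0,0,-1]]

```text
t: 4.0
ee_pos: [0.4561, 0.1902, 0.0813]
eef_rot: [[0.045, 0.999, 0.004], [0.999, -0.045, -0.001], [-0.001, 0.004, -1.0]]
wrist_force: [1.4, -4.8, 2.0]
gripper_width: 0.101
grasp_force: 41.2
```

>>> arm_command:
  rows:
    - [[-0.1,0.01,0,0,0,0,-1],[0,0,0,0,0,0,-1]]

```text
t: 4.2
ee_pos: [0.4508, 0.1905, 0.0813]
eef_rot: [[0.045, 0.999, 0.002], [0.999, -0.045, -0.002], [-0.001, 0.002, -1.0]]
wrist_force: [-1.7, -6.7, 6.0]
gripper_width: 0.098
grasp_force: 41.6
```

```bash
python3 - <<'E'
from h import *
o=sense();print(o['ee_pos'],o['wrist_force'],o['gripper_width'])
s=cam('side');t=cam('top');np.save('side1.npy',s,allow_pickle=True)
A=s['color'][120:420,150:450];B=cv2.resize(t['color'][140:290,160:310],(300,300))
cv2.imwrite('pics/p2.png',np.hstack([A,B])[...,::-1])
# unit top front edge / drawer from top depth
W=cloud(t)
for y in (.08,.1,.27,.29):
  m=(abs(W[...,1]-y)<.006)&(W[...,0]>.4)&(W[...,0]<.75); P=W[m]; P=P[np.argsort(P[:,0])]
  print(y,[(round(a,3),round(float(b),3)) for a,b in P[:: max(1,len(P)//40)][:,[0,2]]])
E
```

```text
[0.45080663 0.19050069 0.0812518 ] [-1.67121389 -6.70086915  6.02261459] 0.0979891983904104
0.08 [(np.float64(0.401), 0.006), (np.float64(0.407), -0.007), (np.float64(0.415), -0.004), (np.float64(0.423), -0.005), (np.float64(0.431), -0.003), (np.float64(0.441), 0.004), (np.float64(0.45), -0.001), (np.float64(0.46), 0.007), (np.float64(0.469), -0.0), (np.float64(0.48), 0.006), (np.float64(0.487), 0.016), (np.float64(0.489), 0.091), (np.float64(0.498), 0.089), (np.float64(0.517), 0.016), (np.float64(0.525), 0.015), (np.float64(0.536), 0.018), (np.float64(0.545), 0.013), (np.float64(0.555), 0.016), (np.float64(0.564), 0.015), (np.float64(0.573), 0.013), (np.float64(0.581), 0.015), (np.float64(0.589), 0.013), (np.float64(0.598), 0.014), (np.float64(0.606), 0.012), (np.float64(0.612), 0.098), (np.float64(0.617), 0.099), (np.float64(0.622), 0.02), (np.float64(0.628), 0.098), (np.float64(0.635), 0.103), (np.float64(0.644), 0.099), (np.float64(0.652), 0.099), (np.float64(0.66), 0.088), (np.float64(0.666), 0.096), (np.float64(0.674), 0.098), (np.float64(0.683), 0.104), (np.float64(0.693), 0.0
[... 3123 characters left out ...]
1), (np.float64(0.621), 0.014), (np.float64(0.624), 0.096), (np.float64(0.628), 0.02), (np.float64(0.631), 0.019), (np.float64(0.634), 0.019), (np.float64(0.638), 0.106), (np.float64(0.644), 0.102), (np.float64(0.65), 0.099), (np.float64(0.656), 0.099), (np.float64(0.662), 0.096), (np.float64(0.667), 0.095), (np.float64(0.675), 0.098), (np.float64(0.681), 0.097), (np.float64(0.687), 0.124), (np.float64(0.689), 0.097), (np.float64(0.695), 0.117), (np.float64(0.702), 0.129), (np.float64(0.709), 0.115), (np.float64(0.711), 0.125), (np.float64(0.715), 0.142), (np.float64(0.722), 0.124), (np.float64(0.731), 0.122), (np.float64(0.738), 0.117), (np.float64(0.742), 0.13), (np.float64(0.746), 0.137)]
```

View pics/p2.png

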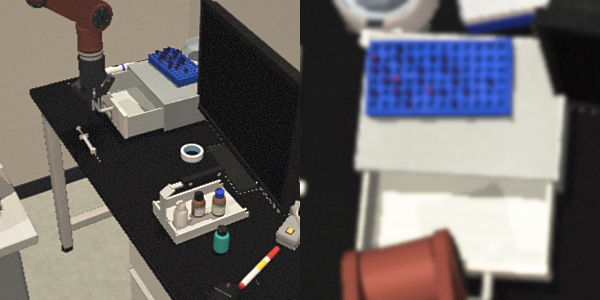

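The drawer is out about 120 mm, judging by the panel's front edge at x≈0.49 and the unit's front at x≈0.62. The tray is undisturbed. I'll pull about 10 mm more, feeling for the stop.

>>> arm_command:
  rows:
    - [[-0.1,0.005,0,0,0,0,-1],[-0.1,0.005,0,0,0,0,-1],[0,0,0,0,0,0,-1]]

```text
t: 4.6
ee_pos: [0.4411, 0.1909, 0.0813]
eef_rot: [[0.045, 0.999, 0.002], [0.999, -0.045, -0.002], [-0.001, 0.003, -1.0]]
wrist_force: [-1.0, -5.7, 5.8]
gripper_width: 0.091
grasp_force: 41.6
```

>>> arm_command:
  rows:
    - [[-0.04,0,0,0,0,0,-1],[0,0,0,0,0,0,-1]]

```text
t: 4.8
ee_pos: [0.4396, 0.191, 0.0812]
eef_rot: [[0.045, 0.999, 0.003], [0.999, -0.045, -0.001], [-0.001, 0.003, -1.0]]
wrist_force: [-0.5, -5.6, 5.2]
gripper_width: 0.102
grasp_force: 41.4
```

>>> arm_command:
  rows:
    - [[0,0,0,0,0,0,-0.3],[0,0,0,0,0,0,-0.3],[0,0,0.4,0,0,0,-0.3],[0,0,0.7,0,0,0,-0.3],[0,0,1,0,0,0,-0.3]]

```text
t: 5.3
ee_pos: [0.4354, 0.1915, 0.183]
eef_rot: [[0.046, 0.999, -0.007], [0.999, -0.046, -0.001], [-0.001, -0.007, -1.0]]
wrist_force: [1.2, -0.1, 0.1]
gripper_width: 0.349
grasp_force: 0.0
```

```bash
python3 - <<'E'
from h import *
o=sense();print(o['ee_pos'],o['wrist_force'],o['gripper_width'])
s=np.load('side1.npy',allow_pickle=True).item(); W=cloud(s); c=s['color'].astype(int)
Z=W[...,2]
m=(Z>.1)&(Z<.14)&(W[...,0]>.42)&(W[...,0]<.62)&(W[...,1]<-.2)&(W[...,1]>-.4)&(c.max(2)<90)
P=W[m]; r=cv2.minAreaRect(P[:,:2].astype(np.float32)); print(len(P),r,P.mean(0),P[:,0].min(),P[:,0].max(),np.percentile(P[:,2],[2,98]))
top=P[P[:,2]>.122]; print(np.polyfit(P[:,0],P[:,1],1),top.mean(0))
m=(Z<.03)&(Z>-.01)&(W[...,0]>.36)&(W[...,0]<.66)&(W[...,1]<-.2)&(W[...,1]>-.4)&(c.min(2)>110)
Q=W[m]; print(cv2.minAreaRect(Q[:,:2].astype(np.float32)))
E
```

```text
[0.43539968 0.19147007 0.18297638] [ 1.20491875 -0.13893574  0.07014781] 0.3488002753372114
495 ((0.5126115083694458, -0.29101642966270447), (0.021426184102892876, 0.11059782654047012), 87.15019989013672) [ 0.51036041 -0.29377679  0.12350245] 0.4574933072542063 0.5676750230218753 [0.10703699 0.1332977 ]
[-0.04920577 -0.26866412] [ 0.51095105 -0.29225438  0.12885649]
((0.5284030437469482, -0.27725404500961304), (0.15355338156223297, 0.24351194500923157), 89.90560913085938)
```

>>> arm_command:
  rows:
    - [[0,-0.5,0.8,0,0,-0.8,0.6],[0,-1,0,0,0,-1,0.6],[0,-1,0,0,0,-1,0.6],[0,-1,0,0,0,-1,0.6],[0,-1,0,0,0,-1,0.6]]

```text
t: 5.8
ee_pos: [0.438, -0.0345, 0.2252]
eef_rot: [[0.419, 0.908, 0.002], [0.908, -0.419, 0.001], [0.002, 0.001, -1.0]]
wrist_force: [1.6, 0.2, 0.5]
gripper_width: 0.802
grasp_force: 0.0
```

>>> arm_command:
  rows:
    - [[0.2,-1,0,0,0,-1,0.6],[0.2,-1,0,0,0,-1,0.6],[0.2,-1,0,0,0,-1,0.6],[0.2,-0.6,0,0,0,-1,0.6],[0,0,0,0,0,-1,0.6]]

```text
t: 6.3
ee_pos: [0.4788, -0.2143, 0.2251]
eef_rot: [[0.743, 0.669, 0.002], [0.669, -0.743, -0.001], [0.001, 0.003, -1.0]]
wrist_force: [0.5, 0.9, 0.3]
gripper_width: 0.799
grasp_force: 0.0
```

>>> arm_command:
  rows:
    - [[0,0,0,0,0,-1,0.6],[0,0,0,0,0,-1,0.6],[0,0,0,0,0,-1,0.6],[0,0,0,0,0,-1,0.6],[0,0,0,0,0,0,0.6]]

```text
t: 6.8
ee_pos: [0.4777, -0.21, 0.2246]
eef_rot: [[0.913, 0.409, 0.0], [0.409, -0.913, 0.001], [0.001, -0.001, -1.0]]
wrist_force: [-0.1, -0.4, 0.4]
gripper_width: 0.802
grasp_force: 0.0
```

>>> arm_command:
  rows:
    - [[0.2,-0.4,0,0,0,-1,0.6],[0.2,-0.5,0,0,0,-1,0.6],[0.2,-0.5,0,0,0,-1,0.6],[0.1,-0.21,0,0,0,-1,0.6],[0,0,0,0,0,-1,0.6]]

```text
t: 7.3
ee_pos: [0.5133, -0.2924, 0.2247]
eef_rot: [[1.0, 0.018, 0.001], [0.018, -1.0, -0.0], [0.001, 0.0, -1.0]]
wrist_force: [-0.2, 1.0, -0.5]
gripper_width: 0.8
grasp_force: 0.0
```

>>> arm_command:
  rows:
    - [[0,0,0,0,0,-0.8,0.6],[0,0,0,0,0,0,0.6],[0,0,0,0,0,0,0.6]]

```text
t: 7.6
ee_pos: [0.5126, -0.2907, 0.2246]
eef_rot: [[0.999, -0.04, 0.0], [-0.04, -0.999, 0.0], [0.0, -0.0, -1.0]]
wrist_force: [-0.3, 0.6, 0.8]
gripper_width: 0.802
grasp_force: 0.0
```

>>> arm_command:
  rows:
    - [[0,0,-0.5,0,0,0,0.6],[0,0,-0.6,0,0,0,0.6],[0,0,-0.6,0,0,0,0.6],[0,0,-0.3,0,0,0,0.6],[0,0,0,0,0,0,0.3]]

```text
t: 8.1
ee_pos: [0.5106, -0.2895, 0.1219]
eef_rot: [[0.999, -0.042, -0.005], [-0.042, -0.999, 0.004], [-0.005, -0.003, -1.0]]
wrist_force: [-0.3, 0.3, -0.2]
gripper_width: 0.652
grasp_force: 0.0
```

>>> arm_command:
  force: 30
  rows:
    - [[0,0,0,0,0,0,0],[0,0,0,0,0,0,-0.2],[0,0,0,0,0,0,-0.4],[0,0,0,0,0,0,-0.6],[0,0,0,0,0,0,-1]]

```text
t: 8.6
ee_pos: [0.5133, -0.291, 0.1262]
eef_rot: [[0.999, -0.043, 0.002], [-0.043, -0.999, -0.0], [0.002, 0.0, -1.0]]
wrist_force: [0.7, 1.6, 3.9]
gripper_width: 0.209
grasp_force: 29.4
```

>>> arm_command:
  force: 90
  rows:
    - [[0,0,0,0,0,0,-1],[0,0,0,0,0,0,-1],[0,0,0,0,0,0,-1]]

```text
t: 8.9
ee_pos: [0.5134, -0.291, 0.1263]
eef_rot: [[0.999, -0.043, 0.002], [-0.043, -0.999, -0.0], [0.002, 0.0, -1.0]]
wrist_force: [-0.3, 3.6, 6.5]
gripper_width: 0.197
grasp_force: 88.2
```

>>> arm_command:
  rows:
    - [[0,0,0.1,0,0,0,-1],[0,0,0.2,0,0,0,-1],[0,0,0.3,0,0,0,-1],[0,0,0.4,0,0,0,-1],[-0.05,0.05,0.4,0,0,0,-1]]

```text
t: 9.4
ee_pos: [0.5098, -0.2888, 0.1958]
eef_rot: [[0.999, -0.043, -0.0], [-0.043, -0.999, -0.0], [-0.0, 0.0, -1.0]]
wrist_force: [0.2, -0.9, -5.0]
gripper_width: 0.197
grasp_force: 88.0
```

>>> arm_command:
  rows:
    - [[-0.1,0.1,0.4,0,0,0,-1],[-0.1,0.2,0.4,0,0,0,-1],[-0.1,0.3,0.3,0,0,0,-1],[-0.1,0.4,0.1,0,0,0,-1],[-0.1,0.4,0.1,0,0,0,-1]]

```text
t: 9.9
ee_pos: [0.4847, -0.2183, 0.2614]
eef_rot: [[0.999, -0.044, 0.001], [-0.044, -0.999, -0.001], [0.001, 0.001, -1.0]]
wrist_force: [-0.5, 0.4, -5.2]
gripper_width: 0.197
grasp_force: 88.0
```

```bash
python3 - <<'E'
from h import *
o=sense();print(o['ee_pos'],o['wrist_force'],o['moment'],o['gripper_width'],o['grasp_force'])
s=snapshot('side');t=snapshot('top')
cv2.imwrite('pics/p3.png',np.hstack([s['color'][150:450,150:450],cv2.resize(t['color'][190:340,330:480],(300,300))])[...,::-1])
E
```

```text
[ 0.4847264  -0.21828679  0.26135801] [-0.46937915  0.4175941  -5.22058512] [ 0.05322023 -0.05079269 -0.04039548] 0.1974976458150697 88.00356388092041
```

View pics/p3.png

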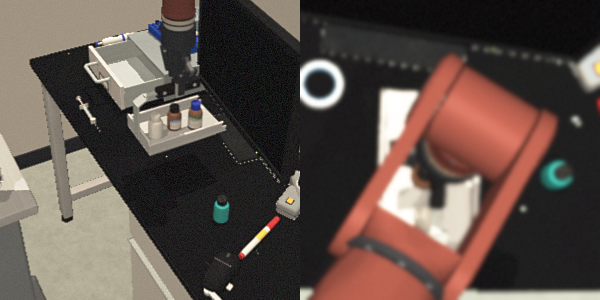

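The side view shows the tray lifted level at (178,125) with all three bottles standing. I'll carry it on to the drawer.

>>> arm_command:
  rows:
    - [[0,0.4,0,0,0,0,-1],[0,0.45,0,0,0,0,-1],[0,0.5,0,0,0,0,-1],[0,0.5,0,0,0,0,-1],[0,0.5,0,0,0,0,-1]]

```text
t: 10.5
ee_pos: [0.4848, -0.1007, 0.26]
eef_rot: [[0.999, -0.044, 0.0], [-0.044, -0.999, -0.001], [0.0, 0.001, -1.0]]
wrist_force: [0.8, -1.8, -6.2]
gripper_width: 0.194
grasp_force: 89.3
```

>>> arm_command:
  rows:
    - [[0,0.5,0,0,0,0,-1],[0,0.5,0,0,0,0,-1],[0,0.5,0,0,0,0,-1],[0,0.5,0,0,0,0,-1],[0,0.5,0,0,0,0,-1]]

```text
t: 11.0
ee_pos: [0.4853, 0.0244, 0.2606]
eef_rot: [[0.999, -0.043, 0.002], [-0.043, -0.999, -0.001], [0.002, 0.001, -1.0]]
wrist_force: [-0.5, -0.5, -3.3]
gripper_width: 0.193
grasp_force: 89.5
```

>>> arm_command:
  rows:
    - [[0,0.5,0,0,0,0,-1],[0,0.5,0,0,0,0,-1],[0,0.5,0,0,0,0,-1],[0,0.5,0,0,0,0,-1],[0,0.4,0,0,0,0,-1]]

```text
t: 11.5
ee_pos: [0.4854, 0.1448, 0.2606]
eef_rot: [[0.999, -0.043, 0.002], [-0.043, -0.999, -0.0], [0.002, -0.0, -1.0]]
wrist_force: [0.1, -0.1, -4.1]
gripper_width: 0.197
grasp_force: 89.5
```

>>> arm_command:
  rows:
    - [[0,0.3,0,0,0,0,-1],[0,0.2,0,0,0,0,-1],[0,0.1,0,0,0,0,-1],[0,0,0,0,0,0,-1],[0,0,0,0,0,0,-1]]

```text
t: 12.0
ee_pos: [0.485, 0.1734, 0.2597]
eef_rot: [[0.999, -0.043, -0.0], [-0.043, -0.999, -0.001], [-0.0, 0.001, -1.0]]
wrist_force: [0.4, 0.1, -4.7]
gripper_width: 0.2
grasp_force: 89.5
```

>>> arm_command:
  rows:
    - [[0,0.1,0,0.01,0.4,0,-1],[-0.05,0.12,0,0.03,0.8,0,-1],[-0.1,0.1,0,0.04,1,0,-1],[-0.1,0,0,0.04,1,0,-1],[0,0,0,0.03,0.8,0,-1]]

```text
t: 12.5
ee_pos: [0.4728, 0.1893, 0.2599]
eef_rot: [[0.948, -0.043, -0.316], [-0.042, -0.999, 0.012], [-0.316, 0.002, -0.949]]
wrist_force: [0.2, -0.6, -4.5]
gripper_width: 0.201
grasp_force: 89.5
```

```bash
cat > st.py <<'E'
from h import *
o=sense();R=o['eef_rot'];p=o['ee_pos'];print(p,R.round(3).tolist(),o['wrist_force'].round(1),o['joint_positions'].round(0))
print('lip',p+R@[.1,0,.123],'tilt',np.degrees(np.arctan2(-R[2,0],R[0,0])))
s=snapshot('side');t=snapshot('top');import sys
cv2.imwrite(sys.argv[1],np.hstack([cv2.resize(s['color'][120:320,200:400],(400,400)),cv2.resize(t['color'][140:290,160:310],(400,400))])[...,::-1])
E
python3 st.py pics/p4.png
```

```text
[0.47279596 0.18931455 0.25992629] [[0.948, -0.043, -0.316], [-0.042, -0.999, 0.012], [-0.316, 0.002, -0.949]] [ 0.2 -0.6 -4.5] [ 12.   9.  98.   4.  91. 103.]
lip [0.52868795 0.18658946 0.11161021] tilt 18.457256528166415
```

View pics/p4.png

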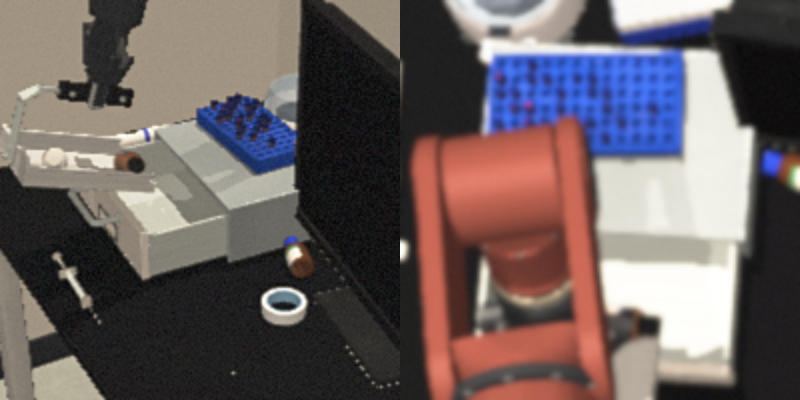

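The blue-capped bottle (a) has tipped off and lies on the table between the tape roll and the unit, at about (297,255) in the side crop. The other two have toppled but are still on the tray. I'll tip those two in first, then recover bottle a with the tray used as a scoop, so the gripper never touches it.

>>> arm_command:
  rows:
    - [[0.05,0,-0.05,0.02,0.4,0,-1],[0.1,0,-0.05,0.02,0.5,0,-1],[0.1,0,-0.05,0.02,0.5,0,-1],[0.1,0,-0.05,0.02,0.5,0,-1],[0.1,0,-0.05,0.02,0.5,0,-1]]

```text
t: 13.1
ee_pos: [0.4957, 0.1898, 0.2478]
eef_rot: [[0.871, -0.043, -0.489], [-0.038, -0.999, 0.019], [-0.49, 0.002, -0.872]]
wrist_force: [1.6, -0.1, -3.3]
gripper_width: 0.196
grasp_force: 92.6
```

>>> arm_command:
  rows:
    - [[0.12,0,-0.04,0.02,0.5,0,-1],[0.12,0,-0.04,0.02,0.5,0,-1],[0.12,0,-0.04,0.02,0.5,0,-1],[0.12,0,-0.04,0.02,0.5,0,-1],[0.12,0,-0.04,0.02,0.5,0,-1]]

```text
t: 13.6
ee_pos: [0.5259, 0.1898, 0.2376]
eef_rot: [[0.757, -0.042, -0.652], [-0.033, -0.999, 0.026], [-0.653, 0.002, -0.758]]
wrist_force: [0.4, -0.4, -1.9]
gripper_width: 0.194
grasp_force: 92.6
```

```bash
python3 st.py pics/p5.png; python3 - <<'E'
from h import *
for n in ('top','side'):
  s=cam(n); np.save(n+'2.npy',s,allow_pickle=True); W=cloud(s); X,Y,Z=W[...,0],W[...,1],W[...,2]
  m=((X>.5)&(X<.8)&(Y<.043)&(Y>-.2)&(Z>.008)&(Z<.05)).astype(np.uint8)
  k,l,st,ce=cv2.connectedComponentsWithStats(m)
  for i in range(1,k):
    if st[i,4]>25:
      P=W[l==i]; print(n,st[i],P.mean(0).round(3),P.min(0).round(3),P.max(0).round(3),cv2.minAreaRect(P[:,:2].astype(np.float32)),s['color'][l==i].mean(0))
E
```

```text
[0.52594632 0.18977533 0.23759856] [[0.757, -0.042, -0.652], [-0.033, -0.999, 0.026], [-0.653, 0.002, -0.758]] [ 0.4 -0.4 -1.9] [  9.  29.  80.   8. 111. 102.]
lip [0.52138989 0.18961545 0.07914284] tilt 40.78202784246944
top [295 197  28  17 287] [0.693 0.001 0.029] [ 0.67  -0.034  0.009] [0.715 0.041 0.041] ((0.696319580078125, 0.004454899579286575), (0.07232800871133804, 0.03381190821528435), 71.2966079711914) [153.67247387 134.24738676 140.70731707]
top [340 201  43  22 591] [ 0.677 -0.143  0.016] [ 0.649 -0.2    0.008] [ 0.707 -0.084  0.026] ((0.6772740483283997, -0.14379248023033142), (0.11823803931474686, 0.042059898376464844), 81.55078125) [56.18781726 56.35532995 55.67005076]
top [329 221  22  22 179] [ 0.62  -0.083  0.019] [ 0.589 -0.112  0.008] [ 0.649 -0.054  0.028] ((0.6192667484283447, -0.08296044170856476), (0.059748876839876175, 0.057872552424669266), 0.024435149505734444) [249.65921788 251.7150838  251.46368715]
side [342 237  15  20 201] [ 0.686 -0.007  0.026] [ 0.667 -0.035  0.01 ] [0.717 0.043 0.038] ((0.6910727620124817, 0.006779123097658157), (0.08218333125114441, 0.035339854657649994), 77.31757354736328) [113.88557214  97.56218905  93.29353234]
side [357 263  35  31 541] [ 0.679 -0.145  0.015] [ 0.645 -0.2    0.008] [ 0.716 -0.078  0.02 ] ((0.6814939975738525, -0.1428733468055725), (0.12417933344841003, 0.05737593397498131), 80.97564697265625) [46.46395564 44.95563771 42.39556377]
side [331 264  22  17 209] [ 0.616 -0.083  0.016] [ 0.586 -0.113  0.008] [ 0.647 -0.048  0.023] ((0.6151747107505798, -0.08270830661058426), (0.06544229388237, 0.061270926147699356), 45.23057556152344) [186.81818182 190.76076555 187.01435407]
```

View pics/p5.png

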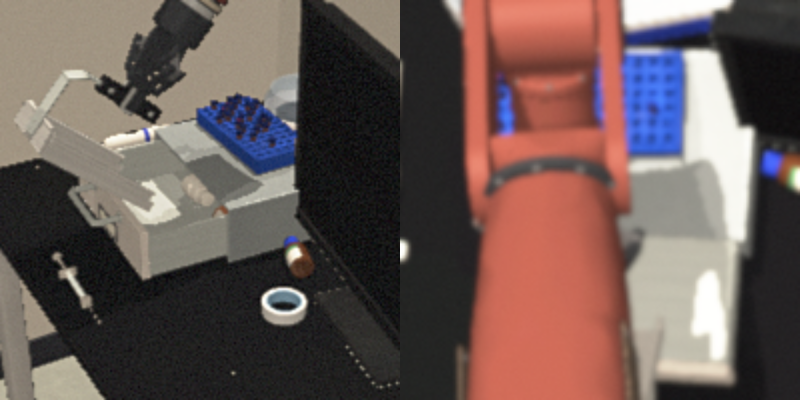

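The two other bottles (white and brown) are now in the drawer at about (205,195) in the side crop, and the tray is empty. Bottle a lies at about (0.694, 0.003), against the unit's side and just in front of the monitor. I'll level the tray, then use its underside to roll the bottle gently back into the open.

>>> arm_command:
  rows:
    - [[-0.2,0,0.2,-0.04,-0.9,0,-1],[-0.2,0,0.3,-0.04,-1,0,-1],[-0.2,0,0.3,-0.04,-1,0,-1],[-0.1,0,0.1,-0.04,-1,0,-1],[0,0,0,-0.04,-1,0,-1]]

```text
t: 14.3
ee_pos: [0.4895, 0.1902, 0.285]
eef_rot: [[0.951, -0.042, -0.308], [-0.04, -0.999, 0.012], [-0.308, 0.001, -0.951]]
wrist_force: [-0.1, -0.3, -2.6]
gripper_width: 0.195
grasp_force: 92.5
```

>>> arm_command:
  force: 110
  rows:
    - [[0,-0.3,0,-0.04,-1,0,-1],[0,-0.6,0,-0.04,-1,0,-1],[0,-0.9,0,-0.04,-1,0,-1],[0,-0.9,0,-0.03,-1,0,-1],[0,-0.9,0,0,0,-0.8,-1]]

```text
t: 14.8
ee_pos: [0.4873, 0.0095, 0.2831]
eef_rot: [[0.994, -0.107, 0.002], [-0.107, -0.994, -0.0], [0.002, -0.0, -1.0]]
wrist_force: [-0.3, -0.1, -2.1]
gripper_width: 0.189
grasp_force: 109.1
```

>>> arm_command:
  rows:
    - [[0,-0.6,0,0,0,-0.8,-1],[0,-0.3,0,0,0,0,-1],[0,0,0,0,0,0,-1],[0,0,0,0,0,0,-1]]

```text
t: 15.2
ee_pos: [0.4892, -0.0347, 0.2827]
eef_rot: [[0.985, -0.171, 0.0], [-0.171, -0.985, 0.001], [0.0, -0.001, -1.0]]
wrist_force: [-0.7, -0.1, -2.0]
gripper_width: 0.191
grasp_force: 109.1
```

```bash
cat > w.py <<'E'
from h import *
o=sense();R=o['eef_rot'];p=o['ee_pos'];print(o['t'],p.round(4),R.round(3).tolist(),o['wrist_force'].round(1))
print('lip',(p+R@[.1,0,.123]).round(4),'tilt',np.degrees(np.arctan2(-R[2,0],R[0,0])))
def bottle():
  for n in ('top','side'):
    s=cam(n); W=cloud(s); X,Y,Z=W[...,0],W[...,1],W[...,2]; c=s['color'].astype(int)
    m=((X>.36)&(X<.8)&(Y<.055)&(Y>-.2)&(Z>.006)&(Z<.05)&((c.max(2)-c.min(2))>40)).astype(np.uint8)
    m=cv2.morphologyEx(m,cv2.MORPH_CLOSE,np.ones((5,5)))&((X>.36)&(Z>.006)&(Z<.05)&(Y<.055)).astype(np.uint8)
    k,l,st,ce=cv2.connectedComponentsWithStats(m)
    for i in range(1,k):
      if st[i,4]>25:
        P=W[l==i]; r=cv2.minAreaRect(P[:,:2].astype(np.float32)); b=P[(c[l==i][:,2]>c[l==i][:,0]+40)]
        print(n,st[i,4],'ctr',np.round(r[0],4),np.round(r[1],3),round(r[2],1),'min',P.min(0).round(3),'max',P.max(0).round(3),'cap',b.mean(0).round(3) if len(b) else None)
bottle()
E
python3 w.py
```

```text
15.2 [ 0.4892 -0.0347  0.2827] [[0.985, -0.171, 0.0], [-0.171, -0.985, 0.001], [0.0, -0.001, -1.0]] [-0.7 -0.1 -2. ]
lip [ 0.5878 -0.0517  0.1597] tilt -0.00330893222183154
top 224 ctr [0.697 0.004] [0.071 0.033] 72.3 min [ 0.673 -0.031  0.01 ] max [0.715 0.041 0.042] cap [0.703 0.03  0.026]
side 165 ctr [0.6923 0.0054] [0.079 0.03 ] 72.7 min [ 0.667 -0.036  0.006] max [0.715 0.044 0.037] cap [0.7   0.034 0.025]
```

>>> arm_command:
  rows:
    - [[0.2,0,-0.4,0,0,0,-1],[0.4,0,-0.5,0,0,0,-1],[0.5,0,-0.5,0,0,0,-1],[0.5,0,-0.5,0,0,0,-1],[0.4,0,-0.23,0,0,0,-1]]

```text
t: 15.8
ee_pos: [0.5894, -0.0332, 0.1726]
eef_rot: [[0.986, -0.168, -0.005], [-0.168, -0.986, 0.001], [-0.005, -0.0, -1.0]]
wrist_force: [-0.6, -0.1, -2.4]
gripper_width: 0.192
grasp_force: 108.9
```

>>> arm_command:
  rows:
    - [[0.2,0.02,0,0,0,0,-1],[0.1,0.02,0,0,0,0,-1],[0,0,-0.1,0,0,0,-1],[0,0,-0.1,0,0,0,-1],[0,0,0,0,0,0,-1]]

```text
t: 16.3
ee_pos: [0.6033, -0.0321, 0.1662]
eef_rot: [[0.986, -0.169, -0.003], [-0.169, -0.986, 0.001], [-0.003, -0.0, -1.0]]
wrist_force: [-3.2, 1.4, -0.2]
gripper_width: 0.19
grasp_force: 109.4
```

>>> arm_command:
  rows:
    - [[0,0,-0.06,0,0,0,-1],[0,0,0,0,0,0,-1]]

```text
t: 16.5
ee_pos: [0.6035, -0.0323, 0.1634]
eef_rot: [[0.986, -0.169, -0.003], [-0.169, -0.986, 0.001], [-0.003, -0.0, -1.0]]
wrist_force: [-4.8, 1.2, -0.9]
gripper_width: 0.196
grasp_force: 109.4
```

```bash
python3 w.py
```

```text
16.5 [ 0.6035 -0.0323  0.1634] [[0.986, -0.169, -0.003], [-0.169, -0.986, 0.001], [-0.003, -0.0, -1.0]] [-4.8  1.2 -0.9]
lip [ 0.7018 -0.0492  0.0401] tilt 0.15724151999694272
```

>>> arm_command:
  rows:
    - [[-0.08,0,0,0,0,0,-1],[0,0,0,0,0,0,-1]]

```text
t: 16.8
ee_pos: [0.6017, -0.0332, 0.1638]
eef_rot: [[0.985, -0.171, 0.003], [-0.171, -0.985, -0.001], [0.004, 0.0, -1.0]]
wrist_force: [-1.0, 0.7, -2.7]
gripper_width: 0.19
grasp_force: 109.2
```

>>> arm_command:
  rows:
    - [[0,0,-0.06,0,0,0,-1],[0,0,0,0,0,0,-1]]

```text
t: 17.0
ee_pos: [0.6017, -0.0333, 0.1599]
eef_rot: [[0.985, -0.171, 0.002], [-0.171, -0.985, -0.0], [0.002, -0.0, -1.0]]
wrist_force: [0.0, -0.2, -1.8]
gripper_width: 0.194
grasp_force: 109.2
```

>>> arm_command:
  rows:
    - [[0,0,-0.04,0,0,0,-1],[0,0,0,0,0,0,-1]]

```text
t: 17.2
ee_pos: [0.6028, -0.0337, 0.1593]
eef_rot: [[0.985, -0.171, 0.005], [-0.171, -0.985, -0.001], [0.005, 0.0, -1.0]]
wrist_force: [-0.9, -0.7, 1.5]
gripper_width: 0.191
grasp_force: 109.8
```

>>> arm_command:
  rows:
    - [[-0.1,0,0,0,0,0,-1],[-0.15,0,0,0,0,0,-1],[-0.15,0,0,0,0,0,-1],[-0.15,0,0,0,0,0,-1],[-0.15,0,0,0,0,0,-1]]

```text
t: 17.7
ee_pos: [0.5656, -0.0323, 0.1583]
eef_rot: [[0.985, -0.17, 0.001], [-0.17, -0.985, 0.001], [0.001, -0.001, -1.0]]
wrist_force: [1.4, 3.5, 2.8]
gripper_width: 0.19
grasp_force: 110.0
```

```bash
python3 w.py
```

```text
17.7 [ 0.5656 -0.0323  0.1583] [[0.985, -0.17, 0.001], [-0.17, -0.985, 0.001], [0.001, -0.001, -1.0]] [1.4 3.5 2.8]
lip [ 0.6643 -0.0492  0.0354] tilt -0.0656584166169076
side 36 ctr [0.6808 0.0075] [0.068 0.015] 75.5 min [ 0.667 -0.027  0.025] max [0.694 0.039 0.039] cap [0.691 0.035 0.029]
```

>>> arm_command:
  rows:
    - [[0,0,0.16,0,0,0,-1],[0.2,0,0,0,0,0,-1],[0.3,0,0,0,0,0,-1],[0.2,0,0,0,0,0,-1],[0,0,0,0,0,0,-1]]

```text
t: 18.3
ee_pos: [0.6013, -0.0336, 0.1646]
eef_rot: [[0.985, -0.17, -0.002], [-0.17, -0.985, -0.001], [-0.002, 0.001, -1.0]]
wrist_force: [-0.3, -0.3, -2.9]
gripper_width: 0.189
grasp_force: 109.1
```

>>> arm_command:
  rows:
    - [[0,0,-0.1,0,0,0,-1],[0,0,-0.06,0,0,0,-1],[0,0,0,0,0,0,-1]]

```text
t: 18.6
ee_pos: [0.6022, -0.0337, 0.1592]
eef_rot: [[0.985, -0.171, 0.004], [-0.171, -0.985, -0.001], [0.004, 0.001, -1.0]]
wrist_force: [-0.5, -1.3, 2.1]
gripper_width: 0.193
grasp_force: 109.9
```

>>> arm_command:
  rows:
    - [[-0.1,0,0,0,0,0,-1],[-0.2,0,0,0,0,0,-1],[-0.2,0,0,0,0,0,-1],[-0.2,0,0,0,0,0,-1],[-0.2,0,0,0,0,0,-1]]

```text
t: 19.1
ee_pos: [0.5556, -0.0325, 0.1584]
eef_rot: [[0.985, -0.17, 0.002], [-0.17, -0.985, 0.001], [0.002, -0.001, -1.0]]
wrist_force: [1.0, 2.9, 5.2]
gripper_width: 0.19
grasp_force: 110.1
```

```bash
python3 w.py
```

```text
19.1 [ 0.5556 -0.0325  0.1584] [[0.985, -0.17, 0.002], [-0.17, -0.985, 0.001], [0.002, -0.001, -1.0]] [1.  2.9 5.2]
lip [ 0.6544 -0.0494  0.0356] tilt -0.1107506048468178
```

>>> arm_command:
  rows:
    - [[0,0,0.16,0,0,0,-1],[0.3,0,0,0,0,0,-1],[0.4,0,0,0,0,0,-1],[0.2,0,0,0,0,0,-1],[0,0,0,0,0,0,-1]]

```text
t: 19.7
ee_pos: [0.6003, -0.0336, 0.1646]
eef_rot: [[0.985, -0.17, -0.003], [-0.17, -0.985, -0.001], [-0.003, 0.001, -1.0]]
wrist_force: [-0.5, 0.3, -1.4]
gripper_width: 0.189
grasp_force: 109.1
```

>>> arm_command:
  rows:
    - [[0,0,-0.1,0,0,0,-1],[0,0,-0.06,0,0,0,-1],[0,0,0,0,0,0,-1],[-0.1,0,0,0,0,0,-1],[-0.2,0,0,0,0,0,-1]]

```text
t: 20.2
ee_pos: [0.5868, -0.0322, 0.1589]
eef_rot: [[0.985, -0.171, 0.004], [-0.171, -0.985, 0.002], [0.003, -0.003, -1.0]]
wrist_force: [1.1, 3.0, 3.8]
gripper_width: 0.192
grasp_force: 110.0
```

>>> arm_command:
  rows:
    - [[-0.2,0,0,0,0,0,-1],[-0.2,0,0,0,0,0,-1],[-0.2,0,0,0,0,0,-1],[-0.2,0,0,0,0,0,-1],[-0.2,0,0,0,0,0,-1]]

```text
t: 20.7
ee_pos: [0.5357, -0.033, 0.1582]
eef_rot: [[0.985, -0.17, 0.002], [-0.17, -0.985, -0.0], [0.002, -0.0, -1.0]]
wrist_force: [1.6, 2.3, 3.7]
gripper_width: 0.19
grasp_force: 110.3
```

```bash
python3 w.py
```

```text
20.7 [ 0.5357 -0.033   0.1582] [[0.985, -0.17, 0.002], [-0.17, -0.985, -0.0], [0.002, -0.0, -1.0]] [1.6 2.3 3.7]
lip [ 0.6345 -0.05    0.0354] tilt -0.11473758710582918
```

>>> arm_command:
  rows:
    - [[-0.2,0,0,0,0,0,-1],[0,0,0.16,0,0,0,-1],[0.5,0,0,0,0,0,-1],[0.5,0,0,0,0,0,-1],[0.4,0,0,0,0,0,-1]]

```text
t: 21.3
ee_pos: [0.5933, -0.034, 0.1633]
eef_rot: [[0.985, -0.17, -0.009], [-0.17, -0.985, -0.002], [-0.009, 0.003, -1.0]]
wrist_force: [-0.1, -0.2, -2.0]
gripper_width: 0.19
grasp_force: 109.0
```

>>> arm_command:
  rows:
    - [[0,0,0,0,0,0,-1],[0,0,-0.1,0,0,0,-1],[0,0,-0.06,0,0,0,-1],[-0.1,0,0,0,0,0,-1],[-0.2,0,0,0,0,0,-1]]

```text
t: 21.8
ee_pos: [0.5815, -0.0329, 0.159]
eef_rot: [[0.985, -0.171, 0.004], [-0.171, -0.985, 0.001], [0.004, -0.001, -1.0]]
wrist_force: [2.5, 2.5, 3.8]
gripper_width: 0.191
grasp_force: 110.0
```

>>> arm_command:
  rows:
    - [[-0.25,0,0,0,0,0,-1],[-0.25,0,0,0,0,0,-1],[-0.25,0,0,0,0,0,-1],[-0.25,0,0,0,0,0,-1],[-0.25,0,0,0,0,0,-1]]

```text
t: 22.3
ee_pos: [0.5184, -0.0332, 0.1585]
eef_rot: [[0.985, -0.17, 0.003], [-0.17, -0.985, -0.0], [0.003, -0.0, -1.0]]
wrist_force: [3.1, 2.4, 5.4]
gripper_width: 0.199
grasp_force: 110.3
```

>>> arm_command:
  rows:
    - [[-0.25,0,0,0,0,0,-1],[-0.25,0,0,0,0,0,-1],[-0.2,0,0,0,0,0,-1],[-0.1,0,0,0,0,0,-1],[0,0,0,0,0,0,-1]]

```text
t: 22.8
ee_pos: [0.4746, -0.0326, 0.1552]
eef_rot: [[0.985, -0.17, -0.008], [-0.17, -0.985, 0.001], [-0.008, 0.0, -1.0]]
wrist_force: [0.3, -0.3, -2.6]
gripper_width: 0.187
grasp_force: 109.4
```

```bash
python3 w.py
```

```text
22.8 [ 0.4746 -0.0326  0.1552] [[0.985, -0.17, -0.008], [-0.17, -0.985, 0.001], [-0.008, 0.0, -1.0]] [ 0.3 -0.3 -2.6]
lip [ 0.5722 -0.0495  0.0314] tilt 0.46780840020832454
top 188 ctr [0.6274 0.0282] [0.077 0.029] 21.9 min [0.594 0.006 0.007] max [0.667 0.046 0.042] cap [0.652 0.035 0.025]
side 151 ctr [0.6206 0.0236] [0.083 0.023] 16.0 min [0.583 0.006 0.012] max [0.659 0.044 0.048] cap [0.65  0.031 0.023]
```

The bottle now lies along the unit's side wall at about (0.624, 0.026), with its cap toward +x. I'll tilt the tray nose-down so its underside bears on the bottle's shoulder, and push the bottle along its axis into the open.

>>> arm_command:
  rows:
    - [[0,0,0.3,0,0,0.4,-1],[0,0,0.5,0,0,0.8,-1],[0.2,0.05,0.3,0,0.6,0.9,-1],[0.4,0.06,0,0,0.9,0.04,-1],[0.5,0.06,-0.1,0,0.9,0,-1]]

```text
t: 23.4
ee_pos: [0.5347, -0.0246, 0.2093]
eef_rot: [[0.982, 0.001, -0.191], [0.0, -1.0, -0.003], [-0.191, 0.003, -0.982]]
wrist_force: [0.7, 0.4, -2.2]
gripper_width: 0.192
grasp_force: 109.4
```

>>> arm_command:
  rows:
    - [[0.5,0,-0.1,0,0.87,0,-1],[0.4,0,0,0,0,0,-1],[0.2,0,0,0,0,0,-1],[0,0,0,0,0,0,-1]]

```text
t: 23.8
ee_pos: [0.5892, -0.0245, 0.202]
eef_rot: [[0.966, 0.001, -0.259], [0.0, -1.0, -0.002], [-0.259, 0.002, -0.966]]
wrist_force: [0.3, -0.6, -2.0]
gripper_width: 0.192
grasp_force: 109.3
```

```bash
python3 w.py
```

```text
23.8 [ 0.5892 -0.0245  0.202 ] [[0.966, 0.001, -0.259], [0.0, -1.0, -0.002], [-0.259, 0.002, -0.966]] [ 0.3 -0.6 -2. ]
lip [ 0.6539 -0.0248  0.0573] tilt 15.022950570268074
```

>>> arm_command:
  rows:
    - [[0,0,-0.2,0,0,0,-1],[0,0,-0.14,0,0,0,-1],[0,0,-0.06,0,0,0,-1],[0,0,0,0,0,0,-1]]

```text
t: 24.3
ee_pos: [0.5873, -0.0244, 0.1818]
eef_rot: [[0.965, 0.0, -0.261], [-0.0, -1.0, -0.002], [-0.261, 0.002, -0.965]]
wrist_force: [0.4, -0.4, -2.4]
gripper_width: 0.194
grasp_force: 109.3
```

>>> arm_command:
  rows:
    - [[0,0,-0.06,0,0,0,-1],[0,0,0,0,0,0,-1]]

```text
t: 24.5
ee_pos: [0.5883, -0.0245, 0.1796]
eef_rot: [[0.966, 0.001, -0.259], [0.0, -1.0, -0.002], [-0.259, 0.002, -0.966]]
wrist_force: [0.4, 1.0, -2.1]
gripper_width: 0.194
grasp_force: 109.3
```

```bash
python3 w.py
```

```text
24.5 [ 0.5883 -0.0245  0.1796] [[0.966, 0.001, -0.259], [0.0, -1.0, -0.002], [-0.259, 0.002, -0.966]] [ 0.4  1.  -2.1]
lip [ 0.6531 -0.0248  0.0349] tilt 14.99469322941423
```

>>> arm_command:
  rows:
    - [[0,0,-0.06,0,0,0,-1],[0,0,0,0,0,0,-1]]

```text
t: 24.8
ee_pos: [0.5883, -0.0245, 0.1764]
eef_rot: [[0.966, 0.001, -0.259], [0.0, -1.0, -0.002], [-0.259, 0.002, -0.966]]
wrist_force: [0.0, -0.3, -2.5]
gripper_width: 0.188
grasp_force: 109.3
```

>>> arm_command:
  rows:
    - [[0,0,-0.04,0,0,0,-1],[0,0,0,0,0,0,-1]]

```text
t: 25.0
ee_pos: [0.5883, -0.0245, 0.1744]
eef_rot: [[0.966, 0.0, -0.259], [0.0, -1.0, -0.002], [-0.259, 0.002, -0.966]]
wrist_force: [-0.5, 0.4, -2.2]
gripper_width: 0.192
grasp_force: 109.4
```

>>> arm_command:
  rows:
    - [[-0.15,-0.04,0,0,0,0,-1],[-0.2,-0.06,0,0,0,0,-1],[-0.2,-0.06,0,0,0,0,-1],[-0.2,-0.06,0,0,0,0,-1],[0,0,0,0,0,0,-1]]

```text
t: 25.5
ee_pos: [0.5499, -0.0359, 0.1756]
eef_rot: [[0.966, -0.0, -0.258], [-0.001, -1.0, -0.002], [-0.258, 0.002, -0.966]]
wrist_force: [0.2, 0.6, 2.2]
gripper_width: 0.19
grasp_force: 110.0
```

```bash
python3 w.py
```

```text
25.5 [ 0.5499 -0.0359  0.1756] [[0.966, -0.0, -0.258], [-0.001, -1.0, -0.002], [-0.258, 0.002, -0.966]] [0.2 0.6 2.2]
lip [ 0.6147 -0.0361  0.031 ] tilt 14.966710817355615
top 31 ctr [0.6277 0.028 ] [0.013 0.022] 10.9 min [0.622 0.017 0.007] max [0.636 0.04  0.049] cap [0.629 0.027 0.026]
```

It works: the cap moved 23 mm toward −x. Continuing.

>>> arm_command:
  rows:
    - [[-0.2,-0.05,0,0,0,0,-1],[-0.2,-0.05,0,0,0,0,-1],[-0.2,-0.05,0,0,0,0,-1],[-0.2,-0.05,0,0,0,0,-1],[0,0,0,0,0,0,-1]]

```text
t: 26.1
ee_pos: [0.5099, -0.0458, 0.1753]
eef_rot: [[0.966, -0.0, -0.259], [-0.001, -1.0, -0.002], [-0.259, 0.002, -0.966]]
wrist_force: [2.3, 1.3, 3.3]
gripper_width: 0.194
grasp_force: 110.4
```

```bash
python3 w.py
```

```text
26.1 [ 0.5099 -0.0458  0.1753] [[0.966, -0.0, -0.259], [-0.001, -1.0, -0.002], [-0.259, 0.002, -0.966]] [2.3 1.3 3.3]
lip [ 0.5747 -0.046   0.0306] tilt 14.992665473109426
top 42 ctr [0.5876 0.0181] [0.016 0.022] 12.1 min [0.579 0.008 0.017] max [0.597 0.028 0.048] cap [0.588 0.019 0.025]
```

>>> arm_command:
  rows:
    - [[-0.2,-0.03,0,0,0,0,-1],[-0.2,-0.03,0,0,0,0,-1],[-0.1,0,0,0,0,0,-1],[0,0,0.5,0,0,0,-1],[-0.2,-0.3,0.8,0,0,0,-1]]

```text
t: 26.7
ee_pos: [0.4702, -0.062, 0.2352]
eef_rot: [[0.962, 0.003, -0.275], [0.003, -1.0, 0.0], [-0.275, -0.001, -0.962]]
wrist_force: [0.8, -0.4, -2.7]
gripper_width: 0.194
grasp_force: 109.4
```

>>> arm_command:
  rows:
    - [[0,-0.6,0.2,0,-0.8,0,-1],[0,-0.7,0,0,-0.9,0,-1],[0,-0.7,0,0,-0.9,0,-1],[0,-0.5,0,0,-0.67,0,-1],[0,-0.2,0,0,0,0.9,-1]]

```text
t: 27.2
ee_pos: [0.4706, -0.1993, 0.2463]
eef_rot: [[0.997, 0.072, -0.01], [0.072, -0.997, 0.0], [-0.01, -0.001, -1.0]]
wrist_force: [1.1, -0.5, -2.4]
gripper_width: 0.192
grasp_force: 109.3
```

```bash
python3 w.py; python3 - <<'E'
from h import *
t=snapshot('top');s=snapshot('side');cv2.imwrite('pics/p6.png',np.hstack([cv2.resize(s['color'][150:350,230:430],(400,400)),cv2.resize(t['color'][170:320,200:350],(400,400))])[...,::-1])
t=cam('top');W=cloud(t)
for x in (.5,.53,.56): 
  m=(abs(W[...,0]-x)<.006)&(W[...,1]<.09)&(W[...,1]>.035);P=W[m];P=P[np.argsort(P[:,1])];print(x,P[::2,1:].round(3).tolist())
E
```

```text
27.2 [ 0.4706 -0.1993  0.2463] [[0.997, 0.072, -0.01], [0.072, -0.997, 0.0], [-0.01, -0.001, -1.0]] [ 1.1 -0.5 -2.4]
lip [ 0.5691 -0.1921  0.1223] tilt 0.5927947990468694
top 242 ctr [0.5354 0.01  ] [0.073 0.031] 9.0 min [ 0.498 -0.01   0.008] max [0.57  0.031 0.04 ] cap [0.561 0.016 0.025]
side 51 ctr [0.5325 0.0128] [0.072 0.016] 11.9 min [0.496 0.002 0.024] max [0.567 0.026 0.037] cap [0.56  0.02  0.027]
0.5 [[0.035, 0.004], [0.035, -0.002], [0.038, 0.004], [0.038, -0.001], [0.041, -0.0], [0.041, -0.002], [0.041, -0.005], [0.044, -0.0], [0.044, -0.003], [0.046, 0.006], [0.046, 0.002], [0.046, -0.001], [0.049, 0.002], [0.049, -0.001], [0.052, 0.003], [0.052, -0.002], [0.052, -0.0], [0.054, 0.001], [0.054, -0.0], [0.057, 0.003], [0.057, -0.002], [0.06, -0.001], [0.06, -0.003], [0.062, 0.006], [0.063, -0.001], [0.063, -0.007], [0.065, -0.001], [0.066, 0.0], [0.066, 0.063], [0.066, 0.025], [0.067, 0.056], [0.067, 0.02], [0.067, 0.051], [0.067, 0.051], [0.068, 0.075], [0.069, 0.087], [0.07, 0.08], [0.078, 0.02], [0.08, 0.022], [0.081, 0.015], [0.083, 0.018], [0.086, 0.024], [0.086, 0.0
[... 768 characters left out ...]
.017]]
0.56 [[0.036, 0.005], [0.036, 0.002], [0.039, 0.001], [0.039, -0.001], [0.042, -0.002], [0.042, -0.002], [0.045, 0.002], [0.045, 0.003], [0.047, 0.004], [0.047, 0.001], [0.05, 0.001], [0.05, -0.003], [0.053, 0.004], [0.053, 0.003], [0.055, 0.006], [0.056, 0.003], [0.058, 0.006], [0.059, 0.001], [0.059, -0.005], [0.061, 0.002], [0.062, -0.001], [0.063, 0.048], [0.064, 0.079], [0.064, 0.04], [0.064, 0.038], [0.064, 0.072], [0.064, 0.07], [0.065, -0.007], [0.066, 0.081], [0.066, 0.082], [0.074, 0.019], [0.074, 0.014], [0.076, 0.023], [0.077, 0.014], [0.079, 0.025], [0.079, 0.014], [0.082, 0.02], [0.082, 0.015], [0.085, 0.018], [0.085, 0.018], [0.087, 0.024], [0.087, 0.018], [0.09, 0.02]]
```

View pics/p6.png

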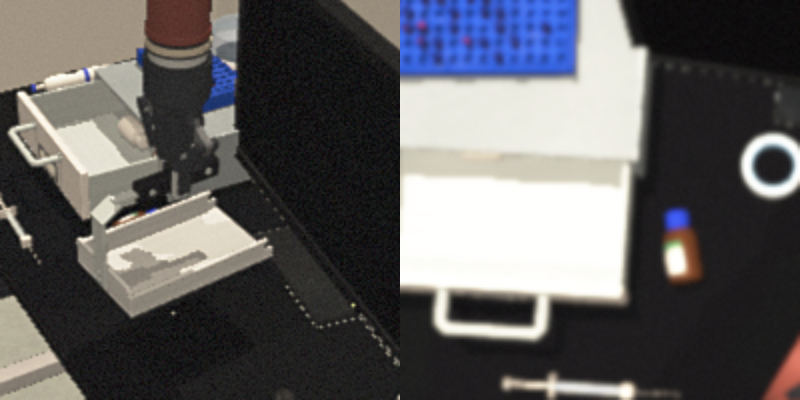

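All clear: the drawer interior and the tray are as expected. Bottle a lies at (683,245) in the top crop, which is (0.535, 0.010), parallel to the drawer's side wall at y≈0.065. Next I'll turn the tray to head +y and scoop the bottle against that wall.

>>> arm_command:
  rows:
    - [[0.1,0.05,0,0,0,1,-1],[0.2,0.1,0,0,0,1,-1],[0.2,0.1,0,0,0,1,-1],[0.2,0.1,0,0,0,1,-1],[0.2,0,0,0,0,1,-1]]

```text
t: 27.95
ee_pos: [0.5206, -0.1788, 0.2487]
eef_rot: [[0.888, 0.459, -0.003], [0.459, -0.888, -0.0], [-0.002, -0.001, -1.0]]
wrist_force: [0.4, 0.2, -3.0]
gripper_width: 0.191
grasp_force: 109.3
```

>>> arm_command:
  rows:
    - [[0,0,0,0,0,1,-1],[0,0,0,0,0,1,-1],[0,0,0,0,0,1,-1],[0,0,0,0,0,1,-1],[0,0,0,0,0,1,-1]]

```text
t: 28.45
ee_pos: [0.5202, -0.1794, 0.2487]
eef_rot: [[0.64, 0.769, -0.002], [0.769, -0.64, -0.0], [-0.001, -0.002, -1.0]]
wrist_force: [-0.4, -0.5, -2.6]
gripper_width: 0.191
grasp_force: 109.4
```

>>> arm_command:
  rows:
    - [[0,0,-0.2,0,0,1,-1],[0,0,-0.3,0,0,1,-1],[0,0,-0.4,0,0,1,-1],[0,0,-0.4,0,0,1,-1],[0,0,-0.3,0,0,1,-1]]

```text
t: 28.95
ee_pos: [0.5195, -0.1791, 0.1674]
eef_rot: [[0.29, 0.957, -0.003], [0.957, -0.29, 0.001], [0.0, -0.003, -1.0]]
wrist_force: [-0.2, 0.2, -2.6]
gripper_width: 0.192
grasp_force: 109.4
```

>>> arm_command:
  rows:
    - [[0,0,0,-0.3,0,1,-1],[0,0,0,-0.4,0,1,-1],[0,0,0,0,0,1,-1],[0,0,0,0,0,0,-1],[0,0,0,0,0,0,-1]]

```text
t: 29.45
ee_pos: [0.5205, -0.18, 0.1692]
eef_rot: [[0.06, 0.998, 0.009], [0.997, -0.059, -0.055], [-0.054, 0.012, -0.998]]
wrist_force: [-0.1, 0.2, -2.9]
gripper_width: 0.19
grasp_force: 109.3
```

```bash
python3 w.py
```

```text
29.45 [ 0.5205 -0.18    0.1692] [[0.06, 0.998, 0.009], [0.997, -0.059, -0.055], [-0.054, 0.012, -0.998]] [-0.1  0.2 -2.9]
lip [ 0.5276 -0.0871  0.041 ] tilt 42.205836200955034
top 244 ctr [0.5372 0.0103] [0.077 0.032] 9.1 min [ 0.497 -0.009  0.006] max [0.574 0.027 0.041] cap [0.561 0.015 0.025]
side 205 ctr [0.5309 0.0064] [0.074 0.028] 9.6 min [ 0.493 -0.012  0.01 ] max [0.568 0.026 0.04 ] cap [0.559 0.011 0.024]
```

>>> arm_command:
  rows:
    - [[-0.1,0,-0.1,0,0.15,0,-1],[-0.1,0,-0.2,0,0,0,-1],[0,0,-0.2,0,0,0,-1],[0,0,-0.14,0,0,0,-1],[0,0,0,0,0,0,-1]]

```text
t: 30.05
ee_pos: [0.5095, -0.1805, 0.1356]
eef_rot: [[0.058, 0.998, -0.005], [0.997, -0.059, -0.054], [-0.054, -0.002, -0.999]]
wrist_force: [-0.6, -1.3, -2.8]
gripper_width: 0.188
grasp_force: 109.3
```

>>> arm_command:
  rows:
    - [[0,0,-0.06,0,0,0,-1],[0,0,0,0,0,0,-1]]

```text
t: 30.25
ee_pos: [0.5111, -0.1811, 0.1347]
eef_rot: [[0.058, 0.998, -0.001], [0.997, -0.058, -0.055], [-0.055, 0.002, -0.998]]
wrist_force: [-0.1, -0.1, -3.0]
gripper_width: 0.191
grasp_force: 109.3
```

>>> arm_command:
  rows:
    - [[0,0,-0.04,0,0,0,-1],[0,0,0,0,0,0,-1]]

```text
t: 30.45
ee_pos: [0.5111, -0.1811, 0.1329]
eef_rot: [[0.058, 0.998, -0.001], [0.997, -0.058, -0.055], [-0.055, 0.002, -0.998]]
wrist_force: [-0.0, -0.4, -3.1]
gripper_width: 0.187
grasp_force: 109.3
```

```bash
python3 w.py
```

```text
30.45 [ 0.5111 -0.1811  0.1329] [[0.058, 0.998, -0.001], [0.997, -0.058, -0.055], [-0.055, 0.002, -0.998]] [-0.  -0.4 -3.1]
lip [ 0.5168 -0.0882  0.0046] tilt 43.5471579888973
top 234 ctr [0.5345 0.0098] [0.072 0.032] 9.3 min [ 0.498 -0.009  0.01 ] max [0.57  0.027 0.042] cap [0.561 0.015 0.026]
side 193 ctr [0.5292 0.007 ] [0.071 0.029] 9.6 min [ 0.494 -0.01   0.011] max [0.565 0.026 0.037] cap [0.556 0.01  0.022]
```

>>> arm_command:
  rows:
    - [[0,0,-0.03,0,0,0,-1],[0,0.2,0,0,0,0,-1],[0,0.4,0,0,0,0,-1],[0,0.4,0,0,0,0,-1],[0,0.4,0,0,0,0,-1]]

```text
t: 31.05
ee_pos: [0.5107, -0.1097, 0.1312]
eef_rot: [[0.059, 0.998, -0.002], [0.997, -0.059, -0.055], [-0.055, 0.002, -0.998]]
wrist_force: [-0.1, -0.5, -3.3]
gripper_width: 0.191
grasp_force: 109.3
```

>>> arm_command:
  rows:
    - [[0,0.4,0,0,0,0,-1],[0,0.3,0,0,0,0,-1],[0,0.2,0,0,0,0,-1],[0,0.2,0,0,0,0,-1],[0,0,0,0,0,0,-1]]

```text
t: 31.55
ee_pos: [0.511, -0.056, 0.1311]
eef_rot: [[0.056, 0.998, -0.001], [0.997, -0.056, -0.057], [-0.057, 0.002, -0.998]]
wrist_force: [-0.1, -1.3, -4.5]
gripper_width: 0.193
grasp_force: 109.0
```

```bash
python3 w.py
```

```text
31.55 [ 0.511  -0.056   0.1311] [[0.056, 0.998, -0.001], [0.997, -0.056, -0.057], [-0.057, 0.002, -0.998]] [-0.1 -1.3 -4.5]
lip [0.5164 0.0366 0.0026] tilt 45.53893278226407
side 137 ctr [0.5322 0.0425] [0.024 0.066] 88.1 min [0.499 0.031 0.008] max [0.565 0.055 0.04 ] cap [0.559 0.039 0.017]
```

>>> arm_command:
  rows:
    - [[0,0.12,0,0,0,0,-1],[0,0.1,0,0,0,0,-1],[0,0,0,0,0,0,-1]]

```text
t: 31.95
ee_pos: [0.5115, -0.0501, 0.1338]
eef_rot: [[0.055, 0.999, -0.002], [0.996, -0.055, -0.067], [-0.067, 0.002, -0.998]]
wrist_force: [-4.9, -12.7, 5.4]
gripper_width: 0.191
grasp_force: 110.3
```

```bash
sed -i 's/Y<.055/Y<.064/g' w.py; python3 w.py
```

```text
31.95 [ 0.5115 -0.0501  0.1338] [[0.055, 0.999, -0.002], [0.996, -0.055, -0.067], [-0.067, 0.002, -0.998]] [ -4.9 -12.7   5.4]
lip [0.5168 0.0413 0.0044] tilt 50.85969499736159
side 171 ctr [0.5332 0.0452] [0.029 0.069] 84.6 min [0.499 0.032 0.007] max [0.567 0.062 0.039] cap [0.561 0.04  0.019]
```

The bottle jams against the wall at 13 N. A sideways saw motion while pushing should break the friction.

>>> arm_command:
  rows:
    - [[-0.2,0.03,0,0,0,0,-1],[-0.2,0.03,0,0,0,0,-1],[0.2,0.03,0,0,0,0,-1],[0.2,0.03,0,0,0,0,-1],[0,0,0,0,0,0,-1]]

```text
t: 32.55
ee_pos: [0.5123, -0.0386, 0.1315]
eef_rot: [[0.059, 0.998, 0.001], [0.997, -0.059, -0.054], [-0.054, 0.004, -0.999]]
wrist_force: [1.2, -1.0, -1.6]
gripper_width: 0.193
grasp_force: 109.3
```

```bash
python3 w.py
```

```text
32.55 [ 0.5123 -0.0386  0.1315] [[0.059, 0.998, 0.001], [0.997, -0.059, -0.054], [-0.054, 0.004, -0.999]] [ 1.2 -1.  -1.6]
lip [0.5183 0.0544 0.0033] tilt 42.528231190462634
top 60 ctr [0.5171 0.0401] [0.016 0.027] 81.7 min [0.504 0.031 0.022] max [0.53  0.05  0.048] cap None
side 169 ctr [0.5317 0.038 ] [0.028 0.064] 76.0 min [0.5   0.029 0.012] max [0.565 0.059 0.043] cap [0.56  0.039 0.021]
```

The lip has gone under the bottle. I'll tip the nose up gently so it rolls back onto the tray.

>>> arm_command:
  rows:
    - [[0,-0.06,0.06,0.4,0,0,-1],[0,-0.1,0.1,0.6,0,0,-1],[0,-0.1,0.12,0.6,0,0,-1],[0,-0.1,0.15,0.6,0,0,-1],[0,-0.1,0.15,0.6,0,0,-1]]

```text
t: 33.15
ee_pos: [0.5102, -0.0618, 0.1598]
eef_rot: [[0.058, 0.998, -0.003], [0.984, -0.057, 0.17], [0.17, -0.013, -0.985]]
wrist_force: [0.2, 0.7, -2.9]
gripper_width: 0.195
grasp_force: 109.2
```

```bash
python3 w.py
```

```text
33.15 [ 0.5102 -0.0618  0.1598] [[0.058, 0.998, -0.003], [0.984, -0.057, 0.17], [0.17, -0.013, -0.985]] [ 0.2  0.7 -2.9]
lip [0.5157 0.0576 0.0555] tilt -71.13202991016604
```

```bash
cat > tb.py <<'E'
from h import *
o=sense();R=o['eef_rot'];p=o['ee_pos'];print(o['t'],p.round(4),R.round(3).tolist(),o['wrist_force'].round(1))
# tray frame: x=R0, y=-R1, z=-R2, origin p+R2*.126
T=np.c_[R[:,0],-R[:,1],-R[:,2]]; O=p+R[:,2]*.126
for n in('top','side'):
  s=cam(n);W=cloud(s);L=(W-O)@T;c=s['color'].astype(int)
  for nm,cm in dict(brown=(c[...,0]>c[...,2]+25),blue=(c[...,2]>c[...,0]+40)).items():
    m=cm&(abs(L[...,0])<.13)&(abs(L[...,1])<.065)&(L[...,2]>0)&(L[...,2]<.06)
    Q=L[m]; print(n,nm,len(Q),Q.mean(0).round(3) if len(Q) else '',Q.min(0).round(3) if len(Q) else '',Q.max(0).round(3) if len(Q) else '')
E
python3 tb.py
```

```text
33.25 [ 0.5114 -0.0634  0.1606] [[0.06, 0.998, 0.0], [0.984, -0.06, 0.167], [0.167, -0.01, -0.986]] [ 0.2 -0.2 -2.9]
top brown 603 [0.004 0.007 0.017] [-0.101 -0.064  0.   ] [0.121 0.06  0.045]
top blue 52 [ 0.09  -0.048  0.03 ] [ 0.08  -0.056  0.018] [ 0.1   -0.04   0.038]
side brown 517 [0.033 0.007 0.019] [-0.101 -0.059  0.   ] [0.129 0.064 0.043]
side blue 0
```

>>> arm_command:
  rows:
    - [[0,-0.1,0.1,0.5,0,0,-1],[0,-0.1,0.1,0.5,0,0,-1],[0,0,0,0,0,0,-1]]

```text
t: 33.65
ee_pos: [0.511, -0.0723, 0.1699]
eef_rot: [[0.059, 0.998, -0.001], [0.968, -0.057, 0.245], [0.245, -0.016, -0.969]]
wrist_force: [-0.3, -0.9, -3.4]
gripper_width: 0.193
grasp_force: 109.4
```

```bash
python3 tb.py; python3 - <<'E'
from h import *
s=snapshot('side');t=snapshot('top')
cv2.imwrite('pics/p7.png',np.hstack([cv2.resize(s['color'][150:350,230:430],(400,400)),cv2.resize(t['color'][170:320,200:350],(400,400))])[...,::-1])
E
```

```text
33.65 [ 0.511  -0.0723  0.1699] [[0.059, 0.998, -0.001], [0.968, -0.057, 0.245], [0.245, -0.016, -0.969]] [-0.3 -0.9 -3.4]
top brown 467 [ 0.007 -0.005  0.017] [-0.1   -0.064  0.   ] [0.112 0.06  0.047]
top blue 52 [ 0.054 -0.047  0.028] [ 0.044 -0.056  0.021] [ 0.063 -0.038  0.038]
side brown 417 [0.013 0.006 0.02 ] [-0.1  -0.06  0.  ] [0.129 0.064 0.042]
side blue 0
```

View pics/p7.png

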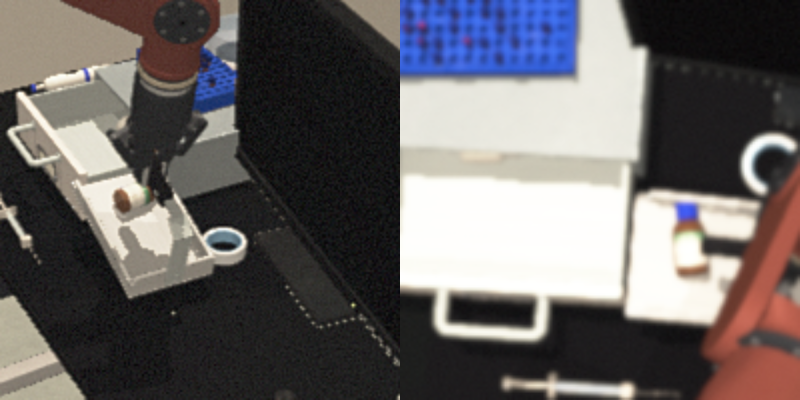

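The last picture shows bottle a on the tray at (130,197) in the side crop, rolling back from the lip, with the tape roll undisturbed. I'll lift, turn the tray back to head +x and pour.

>>> arm_command:
  rows:
    - [[0,-0.2,0.2,0,0,0,-1],[0,-0.3,0.5,0,0,0,-1],[0,-0.2,0.6,0,0,-0.4,-1],[0,0,0.6,0,0,-0.8,-1],[0,0,0.4,0,0,-1,-1]]

```text
t: 34.35
ee_pos: [0.5119, -0.1082, 0.2886]
eef_rot: [[0.229, 0.972, 0.046], [0.942, -0.234, 0.24], [0.244, -0.012, -0.97]]
wrist_force: [-0.1, 0.5, -2.8]
gripper_width: 0.192
grasp_force: 109.3
```

>>> arm_command:
  rows:
    - [[-0.1,0,0,0,0,-1,-1],[-0.2,0,0,0,0,-1,-1],[-0.2,0,0,0,0,-1,-1],[-0.3,0,0,0,0,-1,-1],[-0.3,0,0,0,0,-1,-1]]

```text
t: 34.85
ee_pos: [0.4552, -0.1073, 0.2858]
eef_rot: [[0.578, 0.805, 0.133], [0.778, -0.593, 0.206], [0.245, -0.015, -0.969]]
wrist_force: [-0.2, -0.2, -3.6]
gripper_width: 0.187
grasp_force: 109.2
```

>>> arm_command:
  rows:
    - [[-0.2,0.1,0,0,0,-1,-1],[-0.1,0.2,0,0,0,-1,-1],[0,0.3,0,0,0,-1,-1],[0,0.4,0,0,0,-1,-1],[0,0.4,0,0,0,-1,-1]]

```text
t: 35.35
ee_pos: [0.4405, -0.0367, 0.2859]
eef_rot: [[0.836, 0.509, 0.204], [0.491, -0.86, 0.138], [0.245, -0.015, -0.969]]
wrist_force: [-0.3, -0.8, -3.3]
gripper_width: 0.192
grasp_force: 109.2
```

>>> arm_command:
  rows:
    - [[0,0.4,0,0,0,-1,-1],[0,0.4,0,0,0,-1,-1],[0,0.4,0,0,0,-1,-1],[0,0.4,0,0,0,-1,-1],[0,0.4,0,0,0,-1,-1]]

```text
t: 35.85
ee_pos: [0.4403, 0.0637, 0.2858]
eef_rot: [[0.961, 0.135, 0.241], [0.127, -0.991, 0.048], [0.245, -0.016, -0.969]]
wrist_force: [0.5, 0.2, -2.4]
gripper_width: 0.195
grasp_force: 109.2
```

>>> arm_command:
  rows:
    - [[0,0.4,0,0,0,-1,-1],[0,0.4,0,0,0,-1,-1],[0,0.4,0,0,0,0,-1],[0,0.2,0,0,0,0,-1],[0,0,0,0,0,0,-1]]

```text
t: 36.35
ee_pos: [0.4406, 0.1338, 0.2855]
eef_rot: [[0.969, -0.019, 0.245], [-0.022, -1.0, 0.011], [0.245, -0.016, -0.969]]
wrist_force: [-0.5, -0.2, -2.8]
gripper_width: 0.189
grasp_force: 109.3
```

```bash
python3 tb.py
```

```text
36.35 [0.4406 0.1338 0.2855] [[0.969, -0.019, 0.245], [-0.022, -1.0, 0.011], [0.245, -0.016, -0.969]] [-0.5 -0.2 -2.8]
top brown 437 [ 0.008 -0.011  0.02 ] [-0.09  -0.062  0.   ] [0.082 0.061 0.041]
top blue 57 [ 0.039 -0.045  0.028] [ 0.029 -0.053  0.02 ] [ 0.049 -0.035  0.033]
side brown 553 [-0.001  0.007  0.018] [-0.101 -0.065  0.   ] [0.098 0.065 0.043]
side blue 25 [ 0.033 -0.046  0.029] [ 0.022 -0.054  0.024] [ 0.044 -0.031  0.033]
```

>>> arm_command:
  rows:
    - [[-0.1,0.2,-0.1,0,0,0,-1],[-0.2,0.3,-0.3,0,0,0,-1],[-0.25,0.3,-0.4,0,0,0,-1],[-0.2,0.2,-0.3,0,0,0,-1],[-0.1,0.12,-0.1,0,0,0,-1]]

```text
t: 36.95
ee_pos: [0.3965, 0.1881, 0.2229]
eef_rot: [[0.97, -0.022, 0.241], [-0.025, -1.0, 0.008], [0.241, -0.014, -0.97]]
wrist_force: [0.1, 0.0, -3.5]
gripper_width: 0.192
grasp_force: 109.2
```

```bash
python3 tb.py
```

```text
36.95 [0.3965 0.1881 0.2229] [[0.97, -0.022, 0.241], [-0.025, -1.0, 0.008], [0.241, -0.014, -0.97]] [ 0.1  0.  -3.5]
top brown 456 [ 0.021 -0.004  0.023] [-0.061 -0.062  0.   ] [0.092 0.061 0.043]
top blue 55 [ 0.038 -0.045  0.028] [ 0.027 -0.054  0.017] [ 0.048 -0.036  0.038]
side brown 542 [0.005 0.008 0.019] [-0.097 -0.063  0.   ] [0.1   0.065 0.04 ]
side blue 23 [ 0.032 -0.044  0.03 ] [ 0.023 -0.053  0.025] [ 0.04  -0.036  0.035]
```

>>> arm_command:
  rows:
    - [[0.15,0,0,0.01,0.8,0,-1],[0.18,0,0,0.02,1,0,-1],[0.2,0,0.02,0.02,1,0,-1],[0.22,0,0.1,0.02,1,0,-1],[0.22,0,0.12,0.02,1,0,-1]]

```text
t: 37.55
ee_pos: [0.4497, 0.1881, 0.2391]
eef_rot: [[0.991, -0.028, -0.133], [-0.026, -1.0, 0.018], [-0.134, -0.014, -0.991]]
wrist_force: [-0.0, 0.0, -2.5]
gripper_width: 0.193
grasp_force: 109.2
```

>>> arm_command:
  rows:
    - [[0.23,0,0.1,0.02,1,0,-1],[0.23,0,0.05,0.02,1,0,-1],[0.25,0,0,0.02,1,0,-1],[0.25,0,-0.05,0.02,1,0,-1],[0.25,0,-0.05,0.02,1,0,-1]]

```text
t: 38.05
ee_pos: [0.5112, 0.1879, 0.2413]
eef_rot: [[0.862, -0.033, -0.506], [-0.023, -0.999, 0.026], [-0.507, -0.011, -0.862]]
wrist_force: [0.0, 0.2, -2.4]
gripper_width: 0.195
grasp_force: 109.5
```

>>> arm_command:
  rows:
    - [[0.25,0,-0.05,0.02,1,0,-1],[0.2,0,-0.05,0.02,0.8,0,-1],[0,0,0,0,0,0,-1],[0,0,0,0,0,0,-1],[0,0,0,0,0,0,-1]]

```text
t: 38.55
ee_pos: [0.5306, 0.1887, 0.2359]
eef_rot: [[0.78, -0.033, -0.625], [-0.02, -0.999, 0.028], [-0.626, -0.009, -0.78]]
wrist_force: [0.4, -0.7, -1.6]
gripper_width: 0.19
grasp_force: 109.5
```

```bash
cat > db.py <<'E'
from h import *
o=sense();R=o['eef_rot'];p=o['ee_pos'];print(o['t'],'lip',(p+R@[.1,0,.123]).round(4),o['wrist_force'].round(1))
for n in('top','side'):
  s=cam(n);W=cloud(s);X,Y,Z=W[...,0],W[...,1],W[...,2];c=s['color'].astype(int)
  D=(X>.48)&(X<.66)&(Y>.06)&(Y<.33)&(Z<.085)
  T=(X>.35)&(X<.75)&(Y<.07)&(Y>-.6)&(Z<.12)
  for nm,cm in dict(brown=(c[...,0]>c[...,2]+30)&(c[...,0]<190),blue=(c[...,2]>c[...,0]+40)).items():
    for q,M in (('drawer',D),('table',T)):
      k,l,st,ce=cv2.connectedComponentsWithStats((M&cm).astype(np.uint8))
      for i in range(1,k):
        if st[i,4]>12: print(n,nm,q,st[i,4],W[l==i].mean(0).round(3),ce[i].round(0))
  k,l,st,ce=cv2.connectedComponentsWithStats((D&(Z>.03)&(Z<.075)).astype(np.uint8))
  for i in range(1,k):
    if st[i,4]>15: print(n,'obj in drawer',st[i,4],W[l==i].mean(0).round(3),s['color'][l==i].mean(0).round())
E
python3 db.py
```

```text
38.55 lip [0.5316 0.1901 0.0774] [ 0.4 -0.7 -1.6]
top brown table 51 [ 0.589 -0.481  0.001] [482. 245.]
top brown table 16 [ 0.538 -0.488  0.002] [486. 263.]
top brown table 13 [ 0.542 -0.508  0.002] [493. 262.]
top brown table 19 [ 0.47  -0.522 -0.   ] [498. 288.]
top blue table 124 [ 0.493 -0.399  0.034] [457. 278.]
top obj in drawer 78 [0.548 0.064 0.053] [149. 145. 133.]
side brown drawer 16 [0.622 0.199 0.043] [295. 216.]
side brown drawer 24 [0.633 0.126 0.048] [310. 225.]
side brown table 54 [ 0.579 -0.476  0.001] [420. 375.]
side brown table 16 [ 0.531 -0.502  0.005] [410. 390.]
side brown table 31 [ 0.473 -0.516  0.005] [393. 405.]
side blue drawer 24 [0.565 0.195 0.035] [280. 223.]
side blue table 33 [ 0.743 -0.554  0.078] [506. 345.]
side blue table 256 [ 0.487 -0.412  0.029] [371. 362.]
side blue table 24 [ 0.744 -0.591  0.078] [518. 356.]
side obj in drawer 289 [0.606 0.31  0.051] [132. 129. 118.]
side obj in drawer 143 [0.627 0.206 0.043] [165. 153. 136.]
side obj in drawer 16 [0.483 0.302 0.05 ] [147. 136. 122.]
side obj in drawer 23 [0.481 0.262 0.044] [148. 136. 123.]
side obj in drawer 23 [0.563 0.193 0.04 ] [ 71.  73. 122.]
side obj in drawer 30 [0.63  0.124 0.047] [134. 104.  85.]
side obj in drawer 515 [0.544 0.067 0.052] [133. 130. 119.]
```

Bottle a's blue cap is now inside the drawer at (0.565, 0.195), z 0.035. I'll level the tray and take it back to its old, free place.

>>> arm_command:
  rows:
    - [[-0.2,0,0.3,-0.02,-0.6,0,-1],[-0.3,0,0.4,-0.02,-1,0,-1],[-0.3,0,0.3,-0.02,-1,0,-1],[-0.2,0,0.1,-0.02,-1,0,-1],[0,0,0,-0.02,-1,0,-1]]

```text
t: 39.15
ee_pos: [0.4788, 0.1893, 0.2925]
eef_rot: [[0.954, -0.028, -0.3], [-0.023, -1.0, 0.021], [-0.3, -0.013, -0.954]]
wrist_force: [-0.2, -0.4, -3.2]
gripper_width: 0.194
grasp_force: 109.4
```

>>> arm_command:
  rows:
    - [[0,-0.2,0,-0.02,-1,0,-1],[0,-0.5,0,-0.02,-1,0,-1],[0,-0.7,0,-0.02,-1,0,-1],[0,-0.8,0,-0.02,-0.85,0,-1],[0,-0.8,0,0,0,0,-1]]

```text
t: 39.65
ee_pos: [0.4775, 0.0387, 0.2907]
eef_rot: [[1.0, -0.023, -0.001], [-0.023, -1.0, 0.014], [-0.002, -0.014, -1.0]]
wrist_force: [0.5, -0.7, -1.6]
gripper_width: 0.193
grasp_force: 109.5
```

>>> arm_command:
  rows:
    - [[0,-0.8,0,0,0,0,-1],[0,-0.8,0,0,0,0,-1],[0,-0.8,0,0,0,0,-1],[0,-0.8,0,0,0,0,-1],[0,-0.8,0,0,0,0,-1]]

```text
t: 40.15
ee_pos: [0.4788, -0.1618, 0.2907]
eef_rot: [[1.0, -0.025, -0.003], [-0.025, -1.0, 0.014], [-0.003, -0.014, -1.0]]
wrist_force: [0.8, -0.3, -2.6]
gripper_width: 0.189
grasp_force: 109.5
```

>>> arm_command:
  rows:
    - [[0,-0.8,0,0,0,0,-1],[0,-0.7,0,0,0,0,-1],[0,-0.5,0,0,0,0,-1],[0,-0.3,0,0,0,0,-1],[0,0,0,0,0,0,-1]]

```text
t: 40.65
ee_pos: [0.4794, -0.2769, 0.2902]
eef_rot: [[1.0, -0.027, -0.003], [-0.027, -1.0, 0.014], [-0.004, -0.014, -1.0]]
wrist_force: [0.3, 0.9, -2.1]
gripper_width: 0.19
grasp_force: 109.4
```

```bash
python3 tb.py; python3 db.py
```

```text
40.65 [ 0.4794 -0.2769  0.2902] [[1.0, -0.027, -0.003], [-0.027, -1.0, 0.014], [-0.004, -0.014, -1.0]] [ 0.3  0.9 -2.1]
top brown 289 [-0.025 -0.014  0.009] [-0.09  -0.062  0.   ] [0.103 0.061 0.036]
top blue 0   
side brown 787 [0.024 0.016 0.009] [-0.102 -0.06   0.   ] [0.101 0.063 0.041]
side blue 0   
40.75 lip [ 0.5792 -0.2755  0.1665] [ 0.6 -0.5 -1.3]
top brown drawer 149 [0.515 0.223 0.048] [225. 266.]
top brown table 26 [ 0.602 -0.483  0.001] [483. 240.]
top brown table 46 [ 0.456 -0.455  0.002] [474. 293.]
top brown table 18 [ 0.468 -0.522  0.   ] [498. 288.]
top brown table 20 [ 0.368 -0.392 -0.001] [452. 325.]
top blue drawer 50 [0.52  0.192 0.041] [237. 265.]
top blue table 47 [ 0.485 -0.396  0.035] [456. 281.]
top obj in drawer 187 [0.569 0.309 0.053] [134. 131. 120.]
top obj in drawer 70 [0.622 0.206 0.04 ] [223. 213. 193.]
top obj in drawer 75 [0.547 0.064 0.053] [187. 183. 169.]
top obj in drawer 283 [0.518 0.22  0.046] [166. 133. 132.]
top obj in drawer 32 [0.484 0.286 0.053] [188. 177. 160.]
side brown drawer 13 [0.634 0.206 0.047] [298. 213.]
side brown drawer 37 [
[... 177 characters left out ...]
2] [423. 372.]
side brown table 51 [ 0.493 -0.512  0.005] [399. 400.]
side blue drawer 17 [0.522 0.19  0.041] [268. 226.]
side blue table 32 [ 0.742 -0.555  0.079] [506. 345.]
side blue table 257 [ 0.487 -0.412  0.029] [371. 362.]
side blue table 24 [ 0.743 -0.591  0.078] [518. 356.]
side obj in drawer 470 [0.582 0.311 0.052] [133. 130. 119.]
side obj in drawer 39 [0.483 0.301 0.06 ] [146. 135. 121.]
side obj in drawer 142 [0.627 0.206 0.043] [178. 165. 146.]
side obj in drawer 19 [0.481 0.272 0.039] [150. 138. 124.]
side obj in drawer 65 [0.521 0.211 0.046] [122. 101. 112.]
side obj in drawer 31 [0.63  0.124 0.047] [138. 108.  87.]
side obj in drawer 516 [0.545 0.067 0.053] [132. 130. 118.]
```

All three bottles are in the drawer: the white one near (0.625, 0.206), the brown one near (0.63, 0.125), and a near (0.52, 0.21). I'll set the tray down.

>>> arm_command:
  rows:
    - [[0.2,-0.06,-0.3,-0.18,0,0,-1],[0.3,0,-0.6,0,0,0,-1],[0.18,0,-0.7,0,0,0,-1],[0,0,-0.7,0,0,0,-1],[0,0,-0.5,0,0,0,-1]]

```text
t: 41.35
ee_pos: [0.5133, -0.2766, 0.1472]
eef_rot: [[1.0, -0.023, -0.006], [-0.023, -1.0, 0.002], [-0.006, -0.002, -1.0]]
wrist_force: [-0.9, -0.2, -3.0]
gripper_width: 0.195
grasp_force: 109.3
```

>>> arm_command:
  rows:
    - [[0,0,-0.2,0,0,0,-1],[0,0,0,0,0,0,-1],[0,0,-0.1,0,0,0,-1],[0,0,-0.06,0,0,0,-1],[0,0,0,0,0,0,-1]]

```text
t: 41.85
ee_pos: [0.5145, -0.2794, 0.1329]
eef_rot: [[1.0, -0.025, -0.002], [-0.025, -1.0, -0.001], [-0.002, 0.001, -1.0]]
wrist_force: [0.1, -1.1, -2.1]
gripper_width: 0.192
grasp_force: 109.3
```

>>> arm_command:
  rows:
    - [[0,0,-0.04,0,0,0,-1],[0,0,0,0,0,0,-1]]

```text
t: 42.05
ee_pos: [0.5141, -0.2792, 0.1302]
eef_rot: [[1.0, -0.025, -0.003], [-0.025, -1.0, -0.001], [-0.003, 0.001, -1.0]]
wrist_force: [-1.2, -0.5, -2.3]
gripper_width: 0.19
grasp_force: 109.3
```

>>> arm_command:
  rows:
    - [[0,0,-0.04,0,0,0,-1],[0,0,0,0,0,0,-1]]

```text
t: 42.25
ee_pos: [0.5138, -0.2789, 0.1276]
eef_rot: [[1.0, -0.025, -0.004], [-0.025, -1.0, -0.0], [-0.004, 0.0, -1.0]]
wrist_force: [-0.4, -0.1, -2.0]
gripper_width: 0.19
grasp_force: 109.3
```

>>> arm_command:
  rows:
    - [[0,0,-0.04,0,0,0,-1],[0,0,0,0,0,0,-1]]

```text
t: 42.45
ee_pos: [0.5141, -0.2791, 0.1263]
eef_rot: [[1.0, -0.025, -0.003], [-0.025, -1.0, -0.001], [-0.003, 0.001, -1.0]]
wrist_force: [-1.2, 1.5, 0.1]
gripper_width: 0.192
grasp_force: 109.8
```

```bash
python3 - <<'E'
from h import *
o=sense();R=o['eef_rot'];p=o['ee_pos'];T=np.c_[R[:,0],-R[:,1],-R[:,2]];O=p+R[:,2]*.126
print(o['t'],p,o['wrist_force'])
for n in('top','side'):
  s=cam(n);W=cloud(s);L=(W-O)@T
  m=(abs(L[...,0])<.095)&(abs(L[...,1])<.052)&(abs(L[...,2])<.012)&(s['color'].min(2)>90);P=W[m]
  A=np.c_[P[:,:2]-O[:2],np.ones(len(P))];f=np.linalg.lstsq(A,P[:,2],rcond=None)[0];print(n,len(P),'slope deg',np.degrees(f[:2]).round(2),'floor z',f[2].round(4))
E
```

```text
42.45 [ 0.51411848 -0.27913718  0.12629201] [-1.17788824  1.53189473  0.1378053 ]
top 364 slope deg [-0.27  0.27] floor z 0.0036
side 1635 slope deg [-0.02 -0.01] floor z 0.0027
```

Flat and in contact. I'll release and withdraw upward, opening the fingers only part way.

>>> arm_command:
  force: 20
  rows:
    - [[0,0,0,0,0,0,-0.4],[0,0,0,0,0,0,-0.2],[0,0,0,0,0,0,0.2],[0,0,0,0,0,0,0.4],[0,0,0,0,0,0,0.5]]

```text
t: 43.05
ee_pos: [0.514, -0.2791, 0.1258]
eef_rot: [[1.0, -0.025, -0.003], [-0.025, -1.0, -0.0], [-0.003, 0.0, -1.0]]
wrist_force: [0.1, 0.4, 0.4]
gripper_width: 0.747
grasp_force: 0.0
```

>>> arm_command:
  rows:
    - [[0,0,0.3,0,0,0,0.5],[0,0,0.6,0,0,0,0.5],[0,0,0.8,0,0,0,0.5],[0,0,0.8,0,0,0,0.5],[0,0,0.3,0,0,0,0.5]]

```text
t: 43.55
ee_pos: [0.5162, -0.2806, 0.2726]
eef_rot: [[1.0, -0.025, 0.005], [-0.025, -1.0, -0.006], [0.005, 0.006, -1.0]]
wrist_force: [0.5, -0.1, 0.8]
gripper_width: 0.752
grasp_force: 0.0
```

>>> arm_command:
  rows:
    - [[-0.5,0,0,0,0,0,0.5],[-0.5,0,0,0,0,0,0.5],[-0.3,0,0,0,0,0,0.5],[0,0,0,0,0,0,0.5],[0,0,0,0,0,0,0.5]]

```text
t: 44.05
ee_pos: [0.4491, -0.2791, 0.2658]
eef_rot: [[1.0, -0.026, -0.003], [-0.026, -1.0, -0.0], [-0.003, 0.0, -1.0]]
wrist_force: [0.1, 0.1, 0.3]
gripper_width: 0.753
grasp_force: 0.0
```

```bash
python3 - <<'E'
from h import *
o=sense();print(o['t'],o['ee_pos'],o['gripper_width'],o['qvel'].round(1),o['wrist_force'].round(1))
s=cam('side');W=cloud(s);X,Y,Z=W[...,0],W[...,1],W[...,2]
m=(abs(X-.514)<.09)&(abs(Y+.279)<.05)&(Z<.012)&(Z>-.01)&(s['color'].min(2)>90);P=W[m]
print(len(P),np.median(P[:,2]),P[:,2].std(), cv2.minAreaRect(P[:,:2].astype(np.float32)))
m=(X>.56)&(X<.67)&(Y<-.03)&(Y>-.13)&(Z>.008)&(Z<.03)&(s['color'].min(2)>120);print('tape',cv2.minEnclosingCircle(W[m][:,:2].astype(np.float32)))
t=cam('top');W=cloud(t);br=t['color'].min(2)
m=(W[...,0]>.4)&(W[...,0]<.52)&(W[...,1]>.08)&(W[...,1]<.11)&(W[...,2]>.08)&(W[...,2]<.1);print('panel',W[m].mean(0))
E
python3 db.py | grep -E "drawer" | grep -E "blue|brown|obj"
```

```text
44.05 [ 0.44911194 -0.27906721  0.26577492] 0.753373367604954 [ 0.6  1.  -1.   0.1 -0.  -0.1] [0.1 0.1 0.3]
1568 0.0026329797479027195 0.0019241027766905261 ((0.5174859166145325, -0.2721417546272278), (0.08621435612440109, 0.17289124429225922), 89.96550750732422)
tape ((0.617994487285614, -0.0829976350069046), 0.03404317796230316)
panel [0.48261116 0.09541428 0.08988981]
top brown drawer 156 [0.516 0.224 0.048] [225. 266.]
top blue drawer 50 [0.52  0.192 0.042] [237. 265.]
top obj in drawer 197 [0.567 0.309 0.054] [133. 131. 120.]
top obj in drawer 65 [0.622 0.206 0.041] [219. 209. 188.]
top obj in drawer 75 [0.546 0.064 0.053] [182. 178. 163.]
top obj in drawer 284 [0.518 0.22  0.046] [161. 129. 129.]
top obj in drawer 33 [0.484 0.283 0.05 ] [178. 167. 150.]
top obj in drawer 20 [0.481 0.22  0.058] [190. 181. 164.]
side brown drawer 37 [0.523 0.228 0.046] [262. 219.]
side brown drawer 14 [0.623 0.184 0.032] [298. 221.]
side blue drawer 17 [0.522 0.19  0.041] [268. 226.]
side obj in drawer 458 [0.58  0.311 0.053] [133. 130. 119.]
side obj in drawer 38 [0.483 0.3   0.06 ] [147. 136. 122.]
side obj in drawer 138 [0.627 0.206 0.043] [178. 165. 146.]
side obj in drawer 28 [0.481 0.261 0.045] [150. 138. 124.]
side obj in drawer 66 [0.521 0.211 0.046] [123. 102. 113.]
side obj in drawer 523 [0.542 0.067 0.052] [133. 130. 118.]
```

```bash
python3 -c "
from bench import *
print(job_done())"
```

```text
the job is handed in; nothing more can be done
None
```

I handed the job in at about 44 s: all three bottles are in the open drawer, the empty tray is flat on the table and released, and the tape roll is where it was. However, bottle a fell off the tray onto the table while I carried it to the drawer, so I scooped it back up and tipped it in separately without the gripper touching it, and the tray touched the monitor lightly (about 5 N) along the way. I did not re-check the pipette and marker, and the last side view no longer showed bottle c, which I had seen lying in the drawer just before setting the tray down.

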